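Seat the heat sink on the jukebox amplifier and snug its wing screws crosswise

ROBOT

A 6-joint arm with a two-finger parallel gripper is mounted at the origin on the work surface. World frame = base frame: x ahead of the robot, y to its left, z up, the work surface at z = 0. Lengths are in m, angles in degrees, forces in N, time in s.
With the tool pointing down it reaches from about 0.4 to 0.825 m from the base axis. Payload 7 kg.
Tool frame: the origin (TCP) lies on the centre line of the jaws, within the pads' length; the fingertips stand 17 mm ahead of it and the grasp point (between the pads) lies 2 mm behind it; y points along the fingers, z is the direction in which the jaws open and shut, and the axes are right-handed (so a half turn about y gives the same grasp; the last joint's range is limited). The gripper opens to 88 mm and grips with 3 to 60 N. Pads are 19 mm wide; open, the fingers measure 130 mm over their backs; the gripper's body (78 mm by 193 mm) begins 47 mm behind the grasp point.
Start: joints at [-48.638, 20.546, 0.682, 0, -70.136, -16.507], TCP at [0.284, -0.612, 0.206] pointing down, gripper open.
Joint ranges: [-176.03, 176.03], [-82.01, 121.73], [-58.28, 71.71], [-173.87, 95.51], [-174.79, -0.11], [-173.66, 173.66]. Speed limits (degrees/s): [136.94, 136.94, 172.46, 180, 180, 180].

INTERFACE

Orientations are given as [roll, pitch, yaw] about the fixed x, y, z axes, in that order (R = Rz(yaw) Ry(pitch) Rx(roll)).
In Python, from plant import r, capture, camera_info gives the robot as it stands. The module is installed in compiled form; this text tells all that it offers.
- The arm moves only by the tool apply_moves, never from a script. Its argument "deltas" is a list of rows, each an object of numbers: "tx", "ty", "tz": the shift along the tool's x, y, z in m; "turn": the turn about the tool's y in rad; "gripper": the finger opening in m, from 0 to 0.0876. A call has 1 to 5 rows; each row is the pose to reach, as a shift and turn from the pose commanded when the call began, along the tool's axes at that moment; what a row does not reach only later rows make up. A row lasts 1/10 s, in which the tool goes at most 50 mm and 8.59 degrees, less where a joint would pass 70% of its speed; a pose out of reach is approached as far as the arm can. A call with a gripper value outside its range is refused whole. The fingers move at their own pace and stop on an object; "newtons" is the grip in N (left out, the last holds). Time passes only in rows, so rows that repeat a pose let the fingers close. It gives the time, the measured TCP pose, the force and the opening at its end, in the units of the state.
- r.get_state(): the state, without advancing time (a new reading comes with each control period).
- capture(name): name is "scene" or "top" or "wrist"; returns (picture, depth): 400x640x3 uint8, red, green, blue; 400x640 float32, m along the optical axis (not along the pixel's ray), 0 where there is no reading.
- camera_info(name): a dict with "K" (3x3 intrinsics, pixels), "eye" and "orientation" of the camera in the world; the wrist camera has in their place "tool_from_camera" (4x4, takes a point from camera to tool coordinates, whose origin is the TCP and whose axes are the tool frame's). Camera axes: x right, y up, looking along -z (the intrinsics and any distortion apply to the point x, -y, -z); pixel columns grow to the right and rows downward; lengths in m; the calibration is good to about 2 mm. A picture is of the moment at which its call begins: read the wrist's pose just before it. camera_info takes no time and is no camera call.
- r.close_job(): hands the job in, once; it reports no verdict.
The state is a dict: "time_s": time; "joints": joint angles; "qd": joint speeds; "joint_torque": joint torques, N m; "tcp_pos": TCP position; "eef_rot": TCP orientation; "contact_force": force on the tool from outside, world axes, zero at the start; "moment": the same for the moment, N m; "gripper_width": finger opening in m.
Only numpy, scipy, OpenCV 4.12 (cv2) and the standard library are available. Lean on these libraries where they do the work, as an engineer would, in place of code of your own. Each camera call takes 0.05 s, during which the arm holds its last target.

TASK

Take the copper heat sink out of the record magazine segment and seat it on the amplifier chassis, its windows over the two tongues and its slots over the four wing screws, and let go of it. Then snug the four wing screws clockwise in star order (each time on to the screw diagonally opposite, then the other diagonal) in two rounds, first every one about half way and only then every one fully home against its stop, so that the heat sink beds down evenly. Leave the other parts on the bench where they are.

Things in the scene. Friction and masses are not known exactly. Their poses are not given: they have to be found in the camera images.
- heatsink: Loose copper heat sink, about 0.8 kg; lies flat in the magazine segment, along it, at the start. Base plate 88 (its x) x 184 (its y) x 5 mm, a block of upright fins on its middle. Origin at the centre of the flat underside, z up. Near the corners, at x +-32, y +-70 mm, oblong slots 16 (x) x 36 (y) mm go through the plate. The same either way round (half a turn about z).
- fins (a point): Centre of the heat sink's fin block, 22 mm above the underside. The block is 64 (x) x 58 (y) mm, 34 mm high (5 to 39 mm above the underside), firm enough to grip on all four sides.
- window (a point): Centre of one of the two windows through the heat sink's plate, at y +36 mm (the other is at y -36 mm), at the underside; each is 57 (x) x 12 (y) mm.
- magazine: Steel record magazine segment fixed to the bench: a straight trough, open on top and at both ends, 200 mm long (its y), 92 mm wide inside (its x; 2 mm play each side of the heat sink), 114 mm over all, floor 3 mm, side walls 40 mm high (43 with the round rims). Origin at its middle on the bench. The walls leave no room for fingers at the fins' +-x faces, only at the +-y faces.
- chassis: Amplifier chassis fixed to the bench: flat aluminium box 40 mm high, -62 to +123 mm in its x, +-118 mm in its y. Origin on the bench below the middle of the heat sink's place; the heat sink goes there with x and y along the chassis x and y, either way round. A transformer and two cans stand at x 69 to 121 mm, tops 78 mm above the bench.
- tongue (a point): Top of one of two upright steel tongues on the chassis, 88 mm above the bench, at chassis y +36 mm (the other at -36 mm): 50 mm wide in x (40 mm in the top 8 mm), 3 mm thick. They pass through the heat sink's windows and end up 5 mm from the fins' +-y faces: no room for fingers there when the sink is lowered, only at the +-x faces.
- seat (a point): Centre of the heat sink's place on the chassis, 46 mm above the bench, level with the tops of four springy pads (26 x 16 mm, at chassis x +-27, y +-47 mm). The heat sink's origin comes here. Each pad gives about 1 mm per 5 N, at most 4 mm: the sink's weight sinks in 0.4 mm, the tightened screws press it about 1.7 mm down.
- head_a (a point): Centre of the top of wing screw a, at chassis x +32, y +70 mm, 68 mm above the bench at the start. All four stay in the chassis. Each head is a steel bar 28 mm long, 9 mm thick, 16 mm high, its underside at first about 1.5 mm above the plate of a heat sink laid on the pads. Diagonal pairs: a and c, b and d.
- head_b (a point): The same for wing screw b, at chassis x +32, y -70 mm.
- head_c (a point): The same for wing screw c, at chassis x -32, y -70 mm.
- head_d (a point): The same for wing screw d, at chassis x -32, y +70 mm.
- wing_a (a joint): Angle (rad) of twist-lock wing screw a, growing clockwise seen from above; 0 to 0.1 at the start. At 0 the bar lies along the chassis y, in line with the heat sink's slot, which passes over it; from about 0.4 it bridges the slot; hard stop, fully home, at 1.2 (about 70 degrees), the bar well across the slot. Steep thread: goes down 2.5 mm per rad. Friction 0.06 N m: it stays where it is left.
- wing_b (a joint): The same for wing screw b.
- wing_c (a joint): The same for wing screw c.
- wing_d (a joint): The same for wing screw d.
- cabinet_handle: Loose chrome cabinet handle standing on its two feet: bar 128 mm long along its y, 20 mm wide, 32 mm high. Origin under its middle, on the bench. Not part of the job.
- tube_base: Loose green bakelite tube base, a squat cylinder 35 mm across, 24 mm high, with pins on top to 36 mm. Origin at the centre of its underside. Not part of the job.
- motor_pulley: Loose stepped brass motor pulley, 36 mm across, 26 mm high. Origin at the centre of its underside. Not part of the job.
Not all that is in view belongs to the job. There is more than one size of the heatsink; the job needs the largest.

How it is judged (in metres and radians):
On the way, in this order (a step that is already met when the one before it is completed fails the run):
1. the heat sink lies level on the pads, over tongues and wing screws, and is let go (horizontal distance between heatsink and seat below 0.008 m and angle between the y axis of heatsink and the y axis of chassis, either way round below 0.06 rad and angle between heatsink's own z axis and vertical below 0.02 rad and z of heatsink in the frame of seat below 0.0015 m and contact force between the fingers and heatsink below 0.1 N), for 0.2 s.
2. first round: all four wing screws turned about half way (value of joint each of wing_a, wing_b, wing_c, wing_d above 0.35 rad), for 0.1 s.
At the end, for the whole second after the job is handed in: All four wing screws are home (turned past 1.08 of 1.2 rad), the heat sink is within 8 mm and 3 degrees of its place, level within about 1 degree, pressed down onto the pads by 0.8 mm or more, and at rest (value of joint each of wing_a, wing_b, wing_c, wing_d above 1.08 rad and horizontal distance between heatsink and seat below 0.008 m and angle between the y axis of heatsink and the y axis of chassis, either way round below 0.06 rad and angle between heatsink's own z axis and vertical below 0.02 rad and z of heatsink in the frame of seat below -0.0008 m and linear speed of heatsink below 0.01 m/s); the robot touches nothing.
It fails at once if two neighbouring screws are turned half way (past 0.35) while the other two are still slack (below 0.22): not star order ((value of joint each of wing_a, wing_b above 0.35 rad and value of joint each of wing_c, wing_d below 0.22 rad) or (value of joint each of wing_b, wing_c above 0.35 rad and value of joint each of wing_d, wing_a below 0.22 rad) or (value of joint each of wing_c, wing_d above 0.35 rad and value of joint each of wing_a, wing_b below 0.22 rad) or (value of joint each of wing_d, wing_a above 0.35 rad and value of joint each of wing_b, wing_c below 0.22 rad)).
It fails at once if two neighbouring screws are turned home (past 1.02) while the other two are still about half way (below 0.88): not star order ((value of joint each of wing_a, wing_b above 1.02 rad and value of joint each of wing_c, wing_d below 0.88 rad) or (value of joint each of wing_b, wing_c above 1.02 rad and value of joint each of wing_d, wing_a below 0.88 rad) or (value of joint each of wing_c, wing_d above 1.02 rad and value of joint each of wing_a, wing_b below 0.88 rad) or (value of joint each of wing_d, wing_a above 1.02 rad and value of joint each of wing_b, wing_c below 0.88 rad)).
It fails at once if one screw is run well past half way (0.92) while another is still short of its first round (below 0.3) ((value of joint wing_a above 0.92 rad and value of joint wing_b below 0.3 rad) or (value of joint wing_a above 0.92 rad and value of joint wing_c below 0.3 rad) or (value of joint wing_a above 0.92 rad and value of joint wing_d below 0.3 rad) or (value of joint wing_b above 0.92 rad and value of joint wing_a below 0.3 rad) or (value of joint wing_b above 0.92 rad and value of joint wing_c below 0.3 rad) or (value of joint wing_b above 0.92 rad and value of joint wing_d below 0.3 rad) or (value of joint wing_c above 0.92 rad and value of joint wing_a below 0.3 rad) or (value of joint wing_c above 0.92 rad and value of joint wing_b below 0.3 rad) or (value of joint wing_c above 0.92 rad and value of joint wing_d below 0.3 rad) or (value of joint wing_d above 0.92 rad and value of joint wing_a below 0.3 rad) or (value of joint wing_d above 0.92 rad and value of joint wing_b below 0.3 rad) or (value of joint wing_d above 0.92 rad and value of joint wing_c below 0.3 rad)).
It fails at once if a bystander part is shifted by more than 15 mm or knocked over (distance of any of cabinet_handle, tube_base, motor_pulley from where it was at the start of the episode above 0.015 m or angle between any of cabinet_handle, tube_base, motor_pulley's own z axis and vertical above 0.3 rad).
It also fails if it takes over 72 s, if anything falls off the work surface, if the arm or the gripper's body presses on something with over 40 N, if the wrist force passes 120 N, or if a joint passes its speed limit or range.

## Working session

There is one attempt and no reset: what is moved stays moved. The work goes in short steps, Python scripts to look and compute and a tool call to move; the robot and the scene stay as the last step left them, time stands still between calls to the robot, and variables do not carry over. Pictures are saved under pics/ and viewed, and the job is handed in when it is done.

Besides the shell and the picture viewer there is one more tool, called after "Call:" as name(argument=value, ...) on one line, values as JSON. apply_moves: Moves the arm, as the interface text tells. Its arguments: {"type":"object","properties":{"deltas":{"type":"array","items":{"type":"object","properties":{"tx":{"type":"number"},"ty":{"type":"number"},"tz":{"type":"number"},"turn":{"type":"number"},"gripper":{"type":"number"}}}},"newtons":{"type":"number"}},"required":["deltas"]}

```bash
mkdir -p pics; python3 - <<'E'
from plant import r,capture,camera_info
import cv2,numpy as np
np.set_printoptions(precision=4,suppress=True)
print(r.get_state())
for n in ["scene","top","wrist"]:
    p,d=capture(n); cv2.imwrite(f"pics/{n}0.png",p[:,:,::-1]); np.save(f"pics/{n}0.npy",d)
    print(n,camera_info(n),d.min(),d.max())
E
```

```text
{'time_s': 0.0, 'joints': array([-48.6373,  20.5893,   0.6343,  -0.0185, -70.1379, -16.5088]), 'qd': array([ 0.0181,  0.0121,  0.0118, -0.0444,  0.0502, -0.0495]), 'joint_torque': array([ -0.0038, -58.272 ,  29.3064,   6.9973,   0.0071,  -0.0002]), 'tcp_pos': array([ 0.2835, -0.612 ,  0.2047]), 'eef_rot': array([-89.9061,   0.0097,  24.8476]), 'contact_force': array([-0.1402, -0.2901,  0.3132]), 'moment': array([-0.0213,  0.0273, -0.005 ]), 'gripper_width': 0.0873828630569924}
scene {'K': array([[465.2698,   0.    , 318.8435],
       [  0.    , 465.2698, 198.0739],
       [  0.    ,   0.    ,   1.    ]]), 'eye': array([ 1.0284, -0.5583,  0.6381]), 'orientation': array([52.1411,  0.0577, 42.5959])} 0.0 3.632905
top {'K': array([[456.084 ,   0.    , 321.9679],
       [  0.    , 456.084 , 197.8176],
       [  0.    ,   0.    ,   1.    ]]), 'eye': array([ 0.4107, -0.0125,  1.1293]), 'orientation': array([  6.1247,   0.3908, -89.2912])} 0.0 2.0056891
wrist {'K': array([[278.8284,   0.    , 326.1072],
       [  0.    , 278.8284, 200.0707],
       [  0.    ,   0.    ,   1.    ]]), 'tool_from_camera': array([[-0.001 , -0.9608, -0.2772, -0.0737],
       [ 0.0011,  0.2772, -0.9608, -0.1799],
       [ 1.    , -0.0012,  0.0008,  0.0008],
       [ 0.    ,  0.    ,  0.    ,  1.    ]])} 0.0 1.2522203
```

View pics/scene0.png

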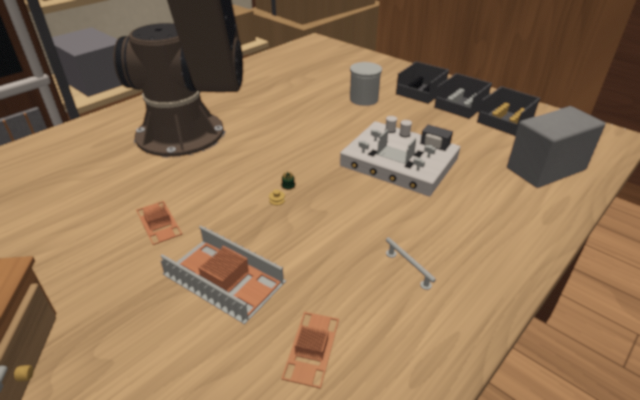

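View pics/top0.png

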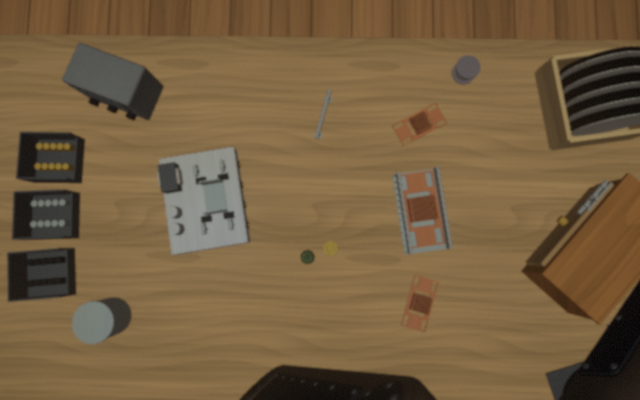

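View pics/wrist0.png

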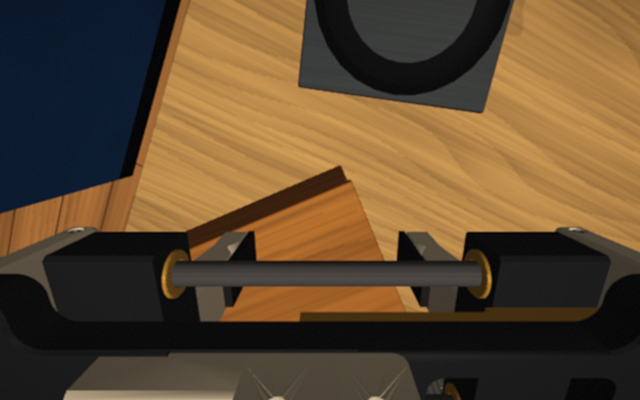

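The job's heat sink is the one in the magazine at top-view pixel (422,207). The two smaller ones lie loose at (418,123) and (420,303). The chassis is at (205,200), the handle at (323,115), the pulley at (330,247) and the tube base at (307,257). Next I'll measure the three sinks and view one enlarged crop.

```bash
cat > h.py <<'E'
import numpy as np,cv2
from plant import r,capture,camera_info
from scipy.spatial.transform import Rotation as Ro
np.set_printoptions(precision=4,suppress=True)
def cam(name,st=None):
    c=camera_info(name);K=c["K"]
    if name=="wrist":
        T=np.eye(4);st=st or r.get_state()
        T[:3,:3]=Ro.from_euler('xyz',st["eef_rot"],degrees=True).as_matrix();T[:3,3]=st["tcp_pos"]
        T=T@c["tool_from_camera"];return K,T[:3,:3],T[:3,3]
    return K,Ro.from_euler('xyz',c["orientation"],degrees=True).as_matrix(),np.array(c["eye"])
def ray(px,C,z):
    K,R,e=C;px=np.atleast_2d(px).astype(float)
    d=np.c_[(px[:,0]-K[0,2])/K[0,0],-(px[:,1]-K[1,2])/K[1,1],-np.ones(len(px))]@R.T
    return e+d*((z-e[2])/d[:,2])[:,None]
def proj(P,C):
    K,R,e=C;q=(np.atleast_2d(P)-e)@R
    return np.c_[K[0,0]*q[:,0]/-q[:,2]+K[0,2],K[1,1]*-q[:,1]/-q[:,2]+K[1,2]]
def shot(tag,name="wrist"):
    st=r.get_state();p,d=capture(name);cv2.imwrite(f"pics/{tag}.png",p[:,:,::-1]);np.save(f"pics/{tag}.npy",d)
    import pickle;pickle.dump((st,cam(name,st)),open(f"pics/{tag}.pkl","wb"));return p,d,cam(name,st)
def load(tag):
    import pickle;st,C=pickle.load(open(f"pics/{tag}.pkl","rb"));return cv2.imread(f"pics/{tag}.png"),np.load(f"pics/{tag}.npy"),C,st
E
python3 - <<'E'
from h import *
C=cam("top");im=cv2.imread("pics/top0.png")
hsv=cv2.cvtColor(im,cv2.COLOR_BGR2HSV)
m=cv2.inRange(hsv,(3,120,60),(13,255,255));m[:, :380]=0;m[:,460:]=0
m=cv2.morphologyEx(m,cv2.MORPH_CLOSE,np.ones((5,5)))
for c in cv2.findContours(m,cv2.RETR_EXTERNAL,cv2.CHAIN_APPROX_SIMPLE)[0]:
    if cv2.contourArea(c)>150:
        b=cv2.boxPoints(cv2.minAreaRect(c));w=ray(b,C,0.008);print(cv2.minAreaRect(c),w.mean(0),np.linalg.norm(w[0]-w[1]),np.linalg.norm(w[1]-w[2]))
for n,p,z in [("chassis",[[160,158],[236,147],[248,242],[170,254]],.04),("mag",[[393,172],[437,166],[450,248],[406,254]],.03),("tube",[[307,257]],.02),("pul",[[330,247]],.02),("handle",[[328,92],[317,138]],.03)]:
    print(n,ray(p,C,z)[:,:2].tolist())
cv2.imwrite("pics/crop1.png",cv2.resize(im[90:340,140:460],None,fx=2.5,fy=2.35,interpolation=cv2.INTER_CUBIC)[:600,:800])
E
```

```text
((419.28460693359375, 303.1230773925781), (24.645326614379883, 52.00953674316406), 15.255120277404785) [ 0.2788 -0.2411  0.008 ] 0.12402513914207752 0.05921246068411067
((422.2594909667969, 208.64324951171875), (72.5745849609375, 31.92034149169922), 81.02737426757812) [ 0.5077 -0.2506  0.008 ] 0.07945760074107185 0.17878978118584893
((419.23785400390625, 123.72701263427734), (22.718547821044922, 49.12821578979492), 62.10273361206055) [ 0.7211 -0.2456  0.008 ] 0.12535649620302716 0.057789488653725386
chassis [[0.6202025540656979, 0.39123803132092644], [0.6494221474722588, 0.20714183672051173], [0.4196440719869988, 0.17106279614042333], [0.38898700281358534, 0.35575723139443094]]
mag [[0.5937912200302993, -0.17586187219986474], [0.6098015364447293, -0.2830881148306089], [0.41139712437611115, -0.31124137016627784], [0.3958410185318171, -0.2060541051639832]]
tube [[0.38554141621111704, 0.030835072959617273]]
pul [[0.41021992576466887, -0.024407460496991253]]
handle [[0.7932325311455903, -0.015310099358651814], [0.6763010899733557, 0.01045713696107809]]
```

View pics/crop1.png

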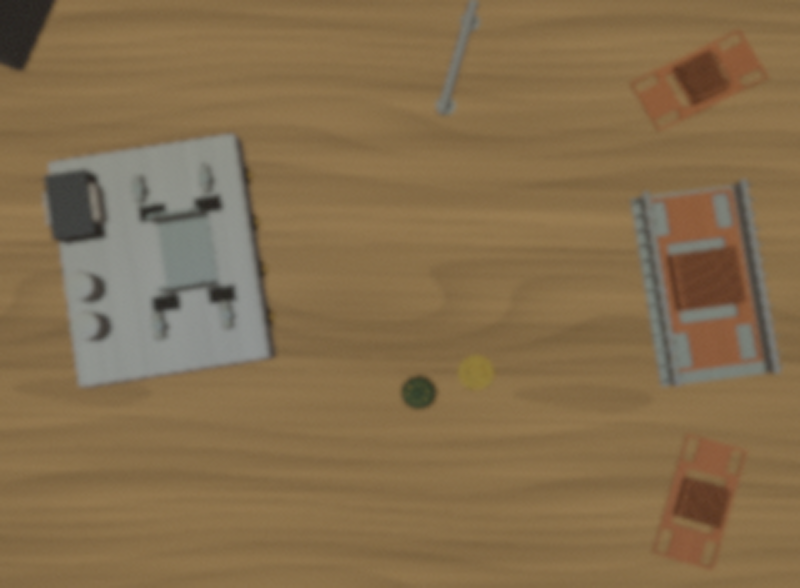

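The magazine sink measures about 179 x 79 mm by mask, against 125 x 58 mm for the other two, so it is the largest and the one to take. Next I'll lift and check the turn's sign and its effect on joint 6.

Call:
apply_moves(deltas=[{"ty":-0.04},{"ty":-0.08,"turn":-0.1},{"ty":-0.1,"turn":-0.2,"tx":0.04},{"ty":-0.1,"turn":-0.3,"tx":0.08,"tz":0.04},{"ty":-0.1,"turn":-0.4,"tx":0.12,"tz":0.08}])

```text
invalid input at $.deltas[0]: expected keys tx, ty, tz, turn, gripper
```

```bash
cat >> h.py <<'E'
def rel(p,yaw):
    st=r.get_state();R=Ro.from_euler('xyz',st["eef_rot"],degrees=True)
    d=R.inv().apply(np.array(p)-st["tcp_pos"]);y=st["eef_rot"][2]
    dy=(yaw-y+180)%360-180
    print("pos",st["tcp_pos"],"yaw",y,"j6",st["joints"][[0,5]],"t",st["time_s"],"w",st["gripper_width"]);print("tx,ty,tz",d.round(4),"turn",round(-np.deg2rad(dy),4))
E
python3 -c "
from h import *
rel([.508-.0,-.251,.30],98.6)"
```

```text
pos [ 0.2835 -0.6121  0.2048] yaw 24.849498954646094 j6 [-48.6409 -16.5046] t 0.15 w 0.08775642222124155
tx,ty,tz [ 0.3555 -0.0949  0.2335] turn -1.2872
```

Call:
apply_moves(deltas=[{"tx":0,"ty":-0.04,"tz":0,"turn":0,"gripper":0.087},{"tx":0.03,"ty":-0.08,"tz":0.02,"turn":-0.12,"gripper":0.087},{"tx":0.07,"ty":-0.1,"tz":0.04,"turn":-0.25,"gripper":0.087},{"tx":0.11,"ty":-0.1,"tz":0.07,"turn":-0.39,"gripper":0.087},{"tx":0.15,"ty":-0.1,"tz":0.1,"turn":-0.53,"gripper":0.087}])

```text
time_s: 0.65
tcp_pos: [0.3775, -0.4594, 0.3061]
eef_rot: [-90.1, -0.0, 55.5]
contact_force: [0.8, 0.4, -0.5]
gripper_width: 0.0867
```

```bash
python3 -c "
from h import *
rel([.508-.0,-.251,.30],98.6)"
```

```text
pos [ 0.3775 -0.4594  0.3061] yaw 55.501318084677195 j6 [-31.7774  -2.7197] t 0.65 w 0.08666327413773696
tx,ty,tz [0.2457 0.0062 0.0105] turn -0.7522
```

Call:
apply_moves(deltas=[{"tx":0.06,"ty":0.0,"tz":0,"turn":-0.14,"gripper":0.087},{"tx":0.12,"ty":0.01,"tz":0.0,"turn":-0.28,"gripper":0.087},{"tx":0.17,"ty":0.02,"tz":0.0,"turn":-0.42,"gripper":0.087},{"tx":0.22,"ty":0.04,"tz":0.01,"turn":-0.56,"gripper":0.087},{"tx":0.27,"ty":0.05,"tz":0.03,"turn":-0.7,"gripper":0.087}])

```text
time_s: 1.15
tcp_pos: [0.4981, -0.2478, 0.2611]
eef_rot: [-89.9, -0.0, 95.7]
contact_force: [0.4, 0.0, -0.7]
gripper_width: 0.0869
```

Call:
apply_moves(deltas=[{"tx":0.01,"ty":0,"tz":0.01,"turn":-0.05,"gripper":0.087},{"tx":0.01,"ty":0,"tz":0.01,"turn":-0.05,"gripper":0.087},{"tx":0.01,"ty":0,"tz":0.01,"turn":-0.05,"gripper":0.087}])

```text
time_s: 1.45
tcp_pos: [0.4867, -0.2407, 0.2627]
eef_rot: [-90.0, 0.0, 98.2]
contact_force: [1.0, -0.0, 0.1]
gripper_width: 0.0866
```

```bash
python3 -c "
from h import *
shot('w1')
rel([.508-.0,-.251,.30],98.6)"
```

```text
pos [ 0.4867 -0.2412  0.2627] yaw 98.10834560963163 j6 [-5.6722 13.7773] t 1.5 w 0.08695295417834197
tx,ty,tz [-0.0128 -0.0373 -0.0197] turn -0.0086
```

View pics/w1.png

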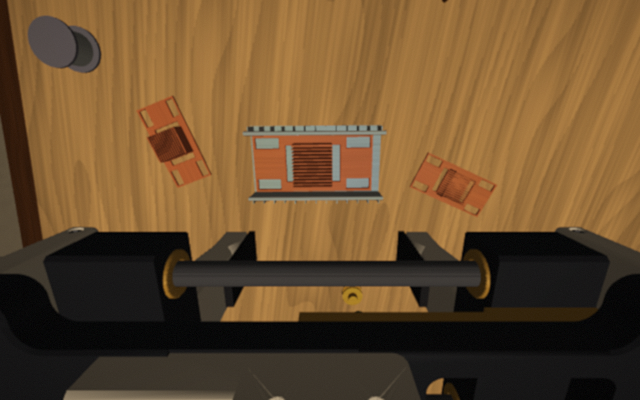

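The wrist view shows the sink in the magazine with its fin block at (313,165). The windows are at (290,163) and (336,163) and the slots near (268,143), (357,142), (270,184) and (357,183). I'll measure these.

```bash
python3 - <<'E'
from h import *
im,d,C,st=load('w1')
x0,y0=235,115
cr=im[y0:215,x0:395];hsv=cv2.cvtColor(cr,cv2.COLOR_BGR2HSV)
# greyish holes
m=cv2.inRange(hsv,(0,0,110),(179,70,255))
n,l,s,c=cv2.connectedComponentsWithStats(m)
for i in range(1,n):
    if s[i,4]>60: print(s[i],c[i]+[x0,y0],ray(c[i]+[x0,y0],C,.005)[0])
f=cv2.inRange(hsv,(0,60,0),(15,255,130));n,l,s,c=cv2.connectedComponentsWithStats(cv2.morphologyEx(f,cv2.MORPH_CLOSE,np.ones((5,5))))
for i in range(1,n):
    if s[i,4]>200: print('fin',s[i]+[x0,y0,0,0,0],c[i]+[x0,y0],ray(c[i]+[x0,y0],C,.042)[0])
b=cv2.resize(cr,None,fx=5,fy=5,interpolation=cv2.INTER_CUBIC);cv2.imwrite('pics/c2.png',b)
print(d[165,313],d[150,280],C[2])
E
```

```text
[   8   10  143   66 1442] [334.3266 139.2691] [ 0.4818 -0.2872  0.005 ]
[ 21  23  23  11 229] [266.7511 143.048 ] [ 0.5841 -0.2666  0.005 ]
[112  22  23  11 234] [357.8376 141.594 ] [ 0.4455 -0.2889  0.005 ]
[ 51  31   8  35 199] [289.0854 162.7337] [ 0.5468 -0.2413  0.005 ]
[ 97  30   8  36 286] [335.5245 162.5   ] [ 0.4746 -0.2521  0.005 ]
[111  63  23  10 221] [357.0498 182.5068] [ 0.4355 -0.2253  0.005 ]
[ 24  65  22   9 196] [269.5    183.9592] [ 0.5743 -0.2028  0.005 ]
[ 14  82 134   6 387] [317.7829 198.3488] [ 0.4943 -0.1901  0.005 ]
fin [ 256  143   98   50 2085] [310.5228 168.6302] [ 0.511  -0.2433  0.042 ]
0.41797602 0.42905882 [ 0.4976 -0.3133  0.4426]
```

View pics/c2.png

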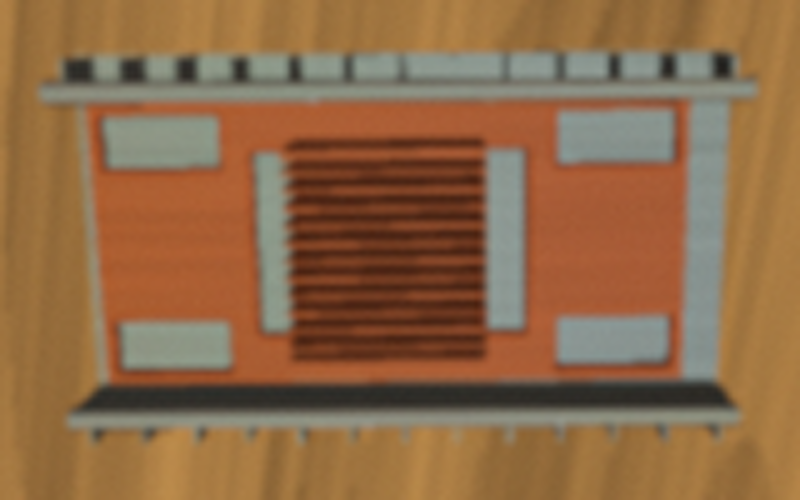

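Slot spacing comes out at 140.4 x 64.5 mm (140 x 64 expected). The sink centre is (0.510,-0.246), with its long axis at 9.1 deg, so the tool yaw is 99.1.

```bash
python3 -c "
from h import *
print(ray([[312.5,165]],load('w1')[2],.042))
rel([.510,-.246,.03],99.1)"
```

```text
[[ 0.5088 -0.249   0.042 ]]
pos [ 0.4867 -0.2412  0.2627] yaw 98.10834560963163 j6 [-5.6722 13.7773] t 1.5 w 0.08695295417834197
tx,ty,tz [-0.008   0.2327 -0.0222] turn -0.0173
```

Call:
apply_moves(deltas=[{"tx":-0.004,"ty":0.03,"tz":-0.012,"turn":-0.017,"gripper":0.087},{"tx":-0.008,"ty":0.07,"tz":-0.022,"turn":-0.017,"gripper":0.087},{"tx":-0.008,"ty":0.11,"tz":-0.022,"turn":-0.017,"gripper":0.087},{"tx":-0.008,"ty":0.14,"tz":-0.022,"turn":-0.017,"gripper":0.087},{"tx":-0.008,"ty":0.16,"tz":-0.022,"turn":-0.017,"gripper":0.087}])

```text
time_s: 2.0
tcp_pos: [0.5082, -0.2466, 0.0997]
eef_rot: [-89.8, -0.1, 99.0]
contact_force: [1.0, -0.6, -0.1]
gripper_width: 0.0867
```

```bash
python3 -c "
from h import *
shot('w2')
rel([.510,-.246,.03],99.1)"
```

```text
pos [ 0.5067 -0.2461  0.0971] yaw 98.94249804303388 j6 [-6.0418 15.0298] t 2.05 w 0.08708153817864127
tx,ty,tz [-0.0006  0.0671 -0.0037] turn -0.0027
```

View pics/w2.png

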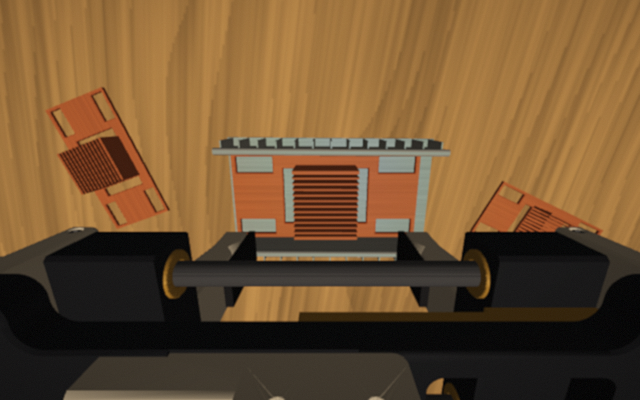

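The fin block (294–358, centre 326) sits centred between the fingers (255–400). Descending.

Call:
apply_moves(deltas=[{"tx":-0.001,"ty":0.025,"tz":-0.002,"turn":-0.002,"gripper":0.087},{"tx":-0.001,"ty":0.048,"tz":-0.002,"turn":-0.002,"gripper":0.087},{"tx":-0.001,"ty":0.068,"tz":-0.002,"turn":-0.002,"gripper":0.087},{"tx":-0.001,"ty":0.068,"tz":-0.002,"turn":-0.002,"gripper":0.087},{"tx":-0.001,"ty":0.068,"tz":-0.002,"turn":-0.002,"gripper":0.07}])

```text
time_s: 2.55
tcp_pos: [0.5119, -0.2471, 0.0351]
eef_rot: [-90.0, 0.0, 99.2]
contact_force: [-0.0, -0.4, 0.8]
gripper_width: 0.0834
```

Call:
apply_moves(deltas=[{"tx":0,"ty":0,"tz":0,"turn":0,"gripper":0.05},{"tx":0,"ty":0,"tz":0,"turn":0,"gripper":0.05},{"tx":0,"ty":0,"tz":0,"turn":0,"gripper":0.05},{"tx":0,"ty":0,"tz":0,"turn":0,"gripper":0.05},{"tx":0,"ty":0,"tz":0,"turn":0,"gripper":0.05}], newtons=40)

```text
time_s: 3.05
tcp_pos: [0.5117, -0.2461, 0.0347]
eef_rot: [-90.0, 0.0, 99.3]
contact_force: [-0.2, -0.2, 0.1]
gripper_width: 0.0509
```

Width reads 51 mm where the fins should stop the fingers at 58, so I'll look.

```bash
python3 -c "
from h import *
shot('w3');shot('s3','scene')
print(r.get_state())
im=cv2.imread('pics/s3.png');cv2.imwrite('pics/s3c.png',cv2.resize(im[150:330,120:330],None,fx=3.5,fy=3.3))"
```

```text
{'time_s': 3.15, 'joints': array([ -5.9416,  20.2539, -25.0678,  -0.0008, -44.6667,  15.2299]), 'qd': array([-0.0937,  0.1544, -0.0841, -0.0522,  0.043 ,  0.0322]), 'joint_torque': array([ -0.0099, -50.5939,  22.0009,   5.2261,   0.0551,  -0.0003]), 'tcp_pos': array([ 0.5116, -0.2461,  0.0345]), 'eef_rot': array([-90.0113,   0.0025,  99.2878]), 'contact_force': array([0.1147, 0.0748, 0.8803]), 'moment': array([-0.0031,  0.0988, -0.0034]), 'gripper_width': 0.05021771455547614}
```

View pics/w3.png

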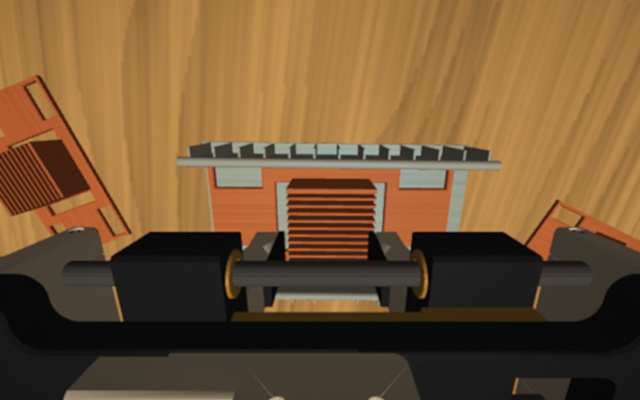

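View pics/s3c.png

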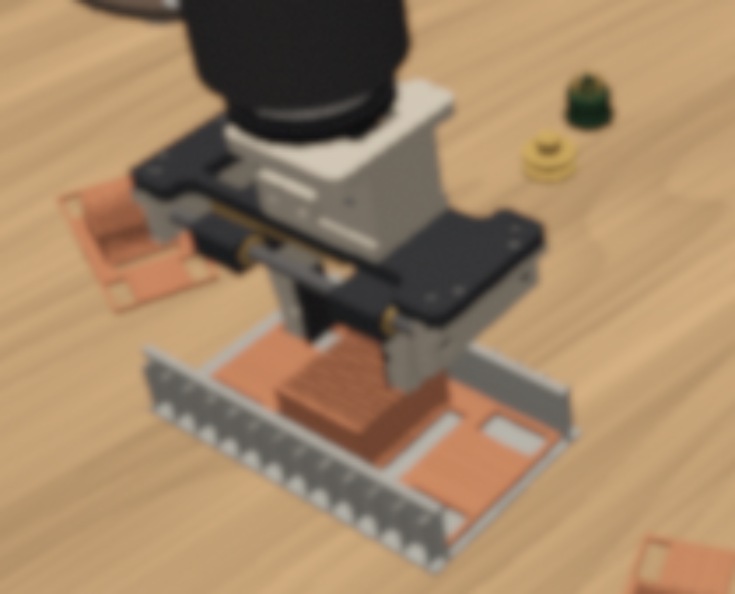

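```bash
python3 - <<'E'
from h import *
im,d,C,st=load('w3');T=camera_info('wrist')['tool_from_camera'];K=C[0]
def tool(u,v):
    z=d[v,u];return T@[ (u-K[0,2])/K[0,0]*z,-(v-K[1,2])/K[1,1]*z,-z,1]
for v in (236,242,250,258,290,300):
  for u in (250,258,265,275,385,395,405):print(v,u,d[v,u].round(3),tool(u,v)[:3])
print('fin/plate world')
R=Ro.from_euler('xyz',st["eef_rot"],degrees=True)
for u,v in [(330,190),(330,220),(330,250),(240,200),(230,178),(420,178),(290,185),(370,185),(330,160),(330,295)]:
    print(u,v,R.apply(tool(u,v)[:3])+st['tcp_pos'])
print(proj([st['tcp_pos']],C))
E
```

```text
236 250 0.222 [ 0.0153  0.0259 -0.0614]
236 258 0.159 [-0.01   -0.0328 -0.0395]
236 265 0.159 [-0.0098 -0.0324 -0.0356]
236 275 0.159 [-0.0102 -0.0332 -0.0297]
236 385 0.159 [-0.0101 -0.0329  0.0328]
236 395 0.158 [-0.0103 -0.0333  0.0384]
236 405 0.222 [0.015  0.0255 0.062 ]
242 250 0.224 [ 0.0206  0.026  -0.0618]
242 258 0.15 [-0.0103 -0.0415 -0.0374]
242 265 0.152 [-0.0098 -0.0405 -0.0339]
242 275 0.155 [-0.0085 -0.0377 -0.029 ]
242 385 0.151 [-0.01   -0.0406  0.0313]
242 395 0.15 [-0.0106 -0.042   0.0363]
242 405 0.224 [0.0203 0.0258 0.0625]
250 250 0.142 [-0.0101 -0.0508 -0.0393]
250 258 0.142 [-0.0098 -0.0503 -0.0354]
250 265 0.141 [-0.0103 -0.0512 -0.0316]
250 275 0.145 [-0.0086 -0.0478 -0.0272]
250 385 0.15 [-0.0065 -0.0433  0.0309]
250 395 0.142 [-0.0101 -0.0506  0.0343]
250 405 0.143 [-0.0097 -0.0499  0.0397]
258 250 0.134 [-0.0098 -0.0588 -0.0372]
258 258 0.133 [-0.0104 -0.06   -0.0331]
258 265 0.134 [-0.0096 -0.0584 -0.0301]
258 275 0.137 [-0.0083 -0.056  -0.0258]
258 385 0.137 [-0.0084 -0.056   0.0283]
258 395 0.134 [-0.0098 -0.0586  0.0325]
258 405 0.133 [-0.0102 -0.059
[... 247 characters left out ...]
87]
290 405 0.104 [-0.0126 -0.089   0.0288]
300 250 0.107 [-0.0074 -0.0881 -0.0297]
300 258 0.118 [-0.0003 -0.0781 -0.0295]
300 265 0.13 [ 0.007  -0.0679 -0.0291]
300 275 0.249 [ 0.0808  0.0346 -0.0463]
300 385 0.129 [ 0.0065 -0.0685  0.0266]
300 395 0.119 [ 0.0003 -0.0771  0.0288]
300 405 0.103 [-0.0095 -0.0908  0.0286]
fin/plate world
330 190 [ 0.515  -0.2771  0.0439]
330 220 [ 0.5116 -0.2566  0.042 ]
330 250 [ 0.508  -0.2357  0.0428]
240 200 [ 0.5798 -0.2499  0.0097]
230 178 [ 0.5903 -0.2644  0.0042]
420 178 [ 0.446  -0.2879  0.0031]
290 185 [ 0.5416 -0.273   0.0309]
370 185 [ 0.4882 -0.2818  0.0307]
330 160 [ 0.5181 -0.2956  0.0426]
330 295 [ 0.5021 -0.2006  0.042 ]
[[327.1463 230.5257]]
```

```bash
python3 - <<'E'
from h import *
im,d,C,st=load('s3');K,R,e=C
def W(u,v):
    z=d[v,u];return e+R@np.array([(u-K[0,2])/K[0,0]*z,-(v-K[1,2])/K[1,1]*z,-z])
for u,v in [(237,266),(238,262),(235,258),(231,252),(207,247),(205,240),(201,232),(215,270),(230,280)]:print(u,v,W(u,v))
print(proj([st['tcp_pos'],st['tcp_pos']+[0.025,0,-.017],st['tcp_pos']-[0.025,0,.017]],C))
cv2.imwrite('pics/s3d.png',cv2.resize(im[200:300,170:270],None,fx=6,fy=6,interpolation=cv2.INTER_CUBIC))
E
```

```text
237 266 [ 0.5523 -0.2463  0.0634]
238 262 [ 0.5518 -0.2427  0.07  ]
235 258 [ 0.5557 -0.2499  0.0875]
231 252 [ 0.5758 -0.2685  0.1281]
207 247 [ 1.0284 -0.5583  0.6381]
205 240 [ 0.4874 -0.2593  0.0914]
201 232 [ 0.5127 -0.2774  0.1373]
215 270 [ 0.5145 -0.2671  0.0428]
230 280 [ 0.5348 -0.2535  0.0213]
[[224.1624 265.9967]
 [234.2118 279.6532]
 [216.7663 265.7657]]
```

View pics/s3d.png

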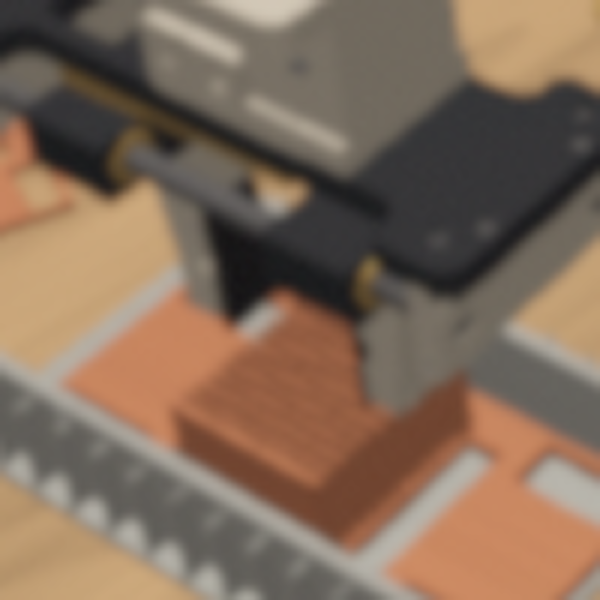

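```bash
python3 - <<'E'
from h import *
T=camera_info('wrist')['tool_from_camera']
for tag in('w2','w3'):
    im,d,C,st=load(tag);K=C[0]
    cols={'w2':(235,245,408,418),'w3':(258,268,275,385,390)}[tag]
    for u in cols:
        for v in range(226,244,1):
            z=d[v,u];p=T@[(u-K[0,2])/K[0,0]*z,-(v-K[1,2])/K[1,1]*z,-z,1]
            if p[1]<0.0: print(tag,u,v,p[:3]);break
im,d,C,st=load('s3');K,R,e=C
for u in (234,236,238):
  for v in range(262,274):
    z=d[v,u];print(u,v,(e+R@np.array([(u-K[0,2])/K[0,0]*z,-(v-K[1,2])/K[1,1]*z,-z])))
E
```

```text
w2 235 232 [-0.0099 -0.0266 -0.0546]
w2 245 232 [-0.0099 -0.0268 -0.0486]
w2 408 232 [-0.0096 -0.0257  0.048 ]
w2 418 232 [-0.0098 -0.0262  0.0538]
w3 258 232 [-0.01   -0.0269 -0.0409]
w3 268 232 [-0.01   -0.0269 -0.035 ]
w3 275 232 [-0.0104 -0.0278 -0.0307]
w3 385 232 [-0.0098 -0.0262  0.0342]
w3 390 232 [-0.0101 -0.0268  0.037 ]
234 262 [ 0.5525 -0.2509  0.0766]
234 263 [ 0.5539 -0.2522  0.0762]
234 264 [ 0.5527 -0.2517  0.0726]
234 265 [ 0.5521 -0.2517  0.0698]
234 266 [ 0.5507 -0.2511  0.0659]
234 267 [ 0.5503 -0.2511  0.0632]
234 268 [ 0.5498 -0.2511  0.0605]
234 269 [ 0.5364 -0.2428  0.0421]
234 270 [ 0.5371 -0.2436  0.0406]
234 271 [ 0.5375 -0.2441  0.0388]
234 272 [ 0.5373 -0.2444  0.0364]
234 273 [ 0.5378 -0.245   0.0347]
236 262 [ 0.5528 -0.2473  0.0741]
236 263 [ 0.5531 -0.2478  0.0724]
236 264 [ 0.5538 -0.2486  0.071 ]
236 265 [ 0.5538 -0.2488  0.0688]
236 266 [ 0.5529 -0.2486  0.0655]
236 267 [ 0.554  -0.2496  0.0647]
236 268 [ 0.5537 -0.2497  0.0622]
236 269 [ 0.5538 -0.2501  0.0601]
236 270 [ 0.5358 -0.2387  0.0359]
236 271 [ 0.5352 -0.2386  0.0329]
236 272 [ 0.5351 -0.2389  0.0305]
236 273 [ 0.5349 -0.2391  0.0279]
238 262 [ 0.5518 -0.2427  0.07  ]
238 263 [ 0.5525 -0.2435  0.0686]
238 264 [ 0.5537 -0.2446  0.0679]
238 265 [ 0.5533 -0.2446  0.0652]
238 266 [ 0.5543 -0.2456  0.0643]
238 267 [ 0.554  -0.2457  0.0617]
238 268 [ 0.5338 -0.2327  0.0349]
238 269 [ 0.535  -0.2338  0.034 ]
238 270 [ 0.5345 -0.2338  0.0311]
238 271 [ 0.5339 -0.2337  0.028 ]
238 272 [ 0.5343 -0.2343  0.0262]
238 273 [ 0.534  -0.2344  0.0236]
```

Both the scene and wrist depths put the fingertips 26 mm *behind* the reported TCP. They show at row 232 in the wrist view, and at z≈0.060 in the scene view with the TCP reported at 0.0345. The text says 17 mm ahead. So the fingers closed on air above the fins, and I'll use tip z = TCP z + 0.026 from here. I'll reopen and go down to tip z≈0.014, watching the force.

Call:
apply_moves(deltas=[{"tx":0,"ty":0,"tz":0.002,"turn":0,"gripper":0.087},{"tx":0,"ty":0,"tz":0.002,"turn":0,"gripper":0.087},{"tx":0,"ty":0,"tz":0.002,"turn":0,"gripper":0.087},{"tx":0,"ty":0,"tz":0.002,"turn":0,"gripper":0.087},{"tx":0,"ty":0.005,"tz":0.002,"turn":0,"gripper":0.087}])

```text
time_s: 3.65
tcp_pos: [0.5101, -0.2466, 0.0298]
eef_rot: [-90.1, 0.0, 99.3]
contact_force: [-0.4, 0.4, 0.0]
gripper_width: 0.0838
```

Call:
apply_moves(deltas=[{"tx":0,"ty":0.01,"tz":0,"turn":0,"gripper":0.087},{"tx":0,"ty":0.02,"tz":0,"turn":0,"gripper":0.087},{"tx":0,"ty":0.03,"tz":0,"turn":0,"gripper":0.087},{"tx":0,"ty":0.036,"tz":0,"turn":0,"gripper":0.087},{"tx":0,"ty":0.04,"tz":0,"turn":0,"gripper":0.087}])

```text
time_s: 4.15
tcp_pos: [0.5091, -0.2464, -0.0118]
eef_rot: [-89.9, -0.0, 99.3]
contact_force: [-0.1, -0.8, 0.8]
gripper_width: 0.0869
```

Call:
apply_moves(deltas=[{"tx":0,"ty":0.002,"tz":0,"turn":0,"gripper":0.05},{"tx":0,"ty":0.002,"tz":0,"turn":0,"gripper":0.05},{"tx":0,"ty":0.002,"tz":0,"turn":0,"gripper":0.05},{"tx":0,"ty":0.002,"tz":0,"turn":0,"gripper":0.05},{"tx":0,"ty":0.002,"tz":0,"turn":0,"gripper":0.05}], newtons=40)

```text
time_s: 4.65
tcp_pos: [0.5091, -0.2465, -0.0125]
eef_rot: [-90.0, -0.0, 99.3]
contact_force: [-0.9, -0.9, 1.4]
gripper_width: 0.0576
```

Gripped at 57.6 mm (58 expected). Lifting.

Call:
apply_moves(deltas=[{"tx":0,"ty":-0.01,"tz":0,"turn":0,"gripper":0.05},{"tx":0,"ty":-0.025,"tz":0,"turn":0,"gripper":0.05},{"tx":0,"ty":-0.045,"tz":0,"turn":0,"gripper":0.05},{"tx":0,"ty":-0.07,"tz":0,"turn":0,"gripper":0.05},{"tx":0,"ty":-0.09,"tz":0,"turn":0,"gripper":0.05}])

```text
time_s: 5.15
tcp_pos: [0.5087, -0.2461, 0.0781]
eef_rot: [-89.9, -0.1, 99.3]
contact_force: [0.3, -0.3, -9.0]
gripper_width: 0.0582
```

```bash
python3 -c "
from h import *
shot('w4')
rel([.545,.06,-.015],99.3)"
```

```text
pos [ 0.5107 -0.2467  0.0815] yaw 99.30612216477448 j6 [-5.9993 15.285 ] t 5.2 w 0.057622703608602194
tx,ty,tz [ 0.2972  0.0964 -0.0831] turn 0.0001
```

View pics/w4.png

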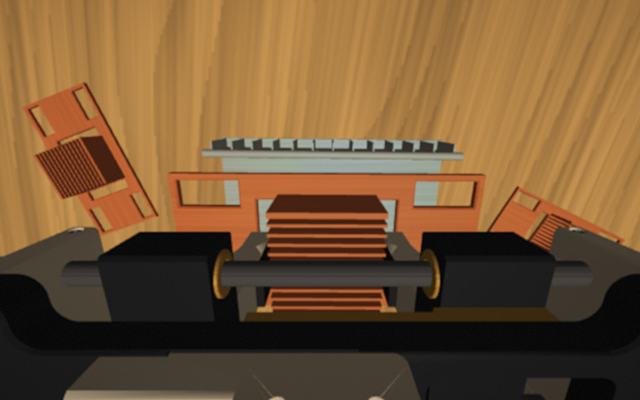

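The sink is held level and clear of the magazine, with the load at 9 N. Next I'll carry it to a free bench spot.

Call:
apply_moves(deltas=[{"tx":0.03,"ty":0,"tz":-0.01,"turn":0,"gripper":0.05},{"tx":0.07,"ty":0,"tz":-0.02,"turn":0,"gripper":0.05},{"tx":0.11,"ty":0,"tz":-0.03,"turn":0,"gripper":0.05},{"tx":0.15,"ty":0,"tz":-0.04,"turn":0,"gripper":0.05},{"tx":0.19,"ty":0,"tz":-0.053,"turn":0,"gripper":0.05}])

```text
time_s: 5.7
tcp_pos: [0.5296, -0.0489, 0.0764]
eef_rot: [-89.9, -0.0, 99.2]
contact_force: [1.2, -0.2, -8.4]
gripper_width: 0.0578
```

Call:
apply_moves(deltas=[{"tx":0.04,"ty":0,"tz":-0.01,"turn":0,"gripper":0.05},{"tx":0.08,"ty":0.01,"tz":-0.02,"turn":0,"gripper":0.05},{"tx":0.105,"ty":0.03,"tz":-0.03,"turn":0,"gripper":0.05},{"tx":0.107,"ty":0.05,"tz":-0.03,"turn":0,"gripper":0.05},{"tx":0.107,"ty":0.07,"tz":-0.03,"turn":0,"gripper":0.05}])

```text
time_s: 6.2
tcp_pos: [0.5426, 0.0612, 0.0058]
eef_rot: [-89.9, -0.0, 99.4]
contact_force: [-0.5, -0.3, -9.0]
gripper_width: 0.0579
```

```bash
python3 -c "
from h import *
rel([.545,.06,-.0145],99.3)"
```

```text
pos [0.5426 0.0612 0.0058] yaw 99.36607599832928 j6 [ 26.974  -17.5661] t 6.2 w 0.05793168137147875
tx,ty,tz [-0.0016  0.0203 -0.0022] turn 0.0012
```

Call:
apply_moves(deltas=[{"tx":0,"ty":0.01,"tz":0,"turn":0,"gripper":0.05},{"tx":0,"ty":0.016,"tz":0,"turn":0,"gripper":0.05},{"tx":0,"ty":0.02,"tz":0,"turn":0,"gripper":0.05},{"tx":0,"ty":0.02,"tz":0,"turn":0,"gripper":0.05},{"tx":0,"ty":0.02,"tz":0,"turn":0,"gripper":0.087}])

```text
time_s: 6.7
tcp_pos: [0.545, 0.0603, -0.0113]
eef_rot: [-90.2, -0.0, 99.3]
contact_force: [-1.3, -1.2, 0.6]
gripper_width: 0.0614
```

Call:
apply_moves(deltas=[{"tx":0,"ty":0,"tz":0,"turn":0,"gripper":0.087},{"tx":0,"ty":0,"tz":0,"turn":0,"gripper":0.087},{"tx":0,"ty":0,"tz":0,"turn":0,"gripper":0.087},{"tx":0,"ty":-0.02,"tz":0,"turn":0,"gripper":0.087},{"tx":0,"ty":-0.05,"tz":0,"turn":0,"gripper":0.087}])

```text
time_s: 7.2
tcp_pos: [0.5424, 0.0596, 0.0368]
eef_rot: [-89.8, 0.0, 99.3]
contact_force: [1.0, 0.4, 0.0]
gripper_width: 0.0869
```

Call:
apply_moves(deltas=[{"tx":0,"ty":-0.04,"tz":0,"turn":-0.1,"gripper":0.087},{"tx":0.01,"ty":-0.07,"tz":0,"turn":-0.24,"gripper":0.087},{"tx":0.01,"ty":-0.1,"tz":0,"turn":-0.38,"gripper":0.087},{"tx":0.01,"ty":-0.12,"tz":0,"turn":-0.52,"gripper":0.087},{"tx":0.01,"ty":-0.12,"tz":0,"turn":-0.66,"gripper":0.087}])

```text
time_s: 7.7
tcp_pos: [0.544, 0.0707, 0.1614]
eef_rot: [-90.3, 0.2, 137.5]
contact_force: [0.0, 0.4, -1.0]
gripper_width: 0.0867
```

Call:
apply_moves(deltas=[{"tx":0,"ty":0,"tz":0,"turn":-0.14,"gripper":0.087},{"tx":0,"ty":0,"tz":0,"turn":-0.28,"gripper":0.087},{"tx":0,"ty":0,"tz":0,"turn":-0.42,"gripper":0.087},{"tx":0,"ty":0,"tz":0,"turn":-0.56,"gripper":0.087},{"tx":0,"ty":0,"tz":0,"turn":-0.7,"gripper":0.087}])

```text
time_s: 8.2
tcp_pos: [0.542, 0.0699, 0.1578]
eef_rot: [-90.0, 0.0, 177.5]
contact_force: [-0.1, 0.6, 0.1]
gripper_width: 0.0871
```

```bash
python3 -c "
from h import *
rel([.545,.06,.15],189.3)"
```

```text
pos [0.542  0.0699 0.1578] yaw 177.53763307164763 j6 [27.8985 59.6361] t 8.2 w 0.08711646740499301
tx,ty,tz [-0.0034  0.0078  0.0098] turn -0.2053
```

Call:
apply_moves(deltas=[{"tx":0.01,"ty":-0.01,"tz":0,"turn":-0.1,"gripper":0.087},{"tx":0.03,"ty":-0.04,"tz":0,"turn":-0.205,"gripper":0.087},{"tx":0.05,"ty":-0.06,"tz":0,"turn":-0.205,"gripper":0.087},{"tx":0.05,"ty":-0.06,"tz":0,"turn":-0.205,"gripper":0.087}])

```text
time_s: 8.6
tcp_pos: [0.492, 0.0728, 0.221]
eef_rot: [-90.1, 0.3, -171.0]
contact_force: [0.5, 0.3, 0.7]
gripper_width: 0.0871
```

```bash
python3 -c "
from h import *
shot('w5')
rel([.545,.06,.15],189.3)"
```

```text
pos [0.4922 0.0728 0.2195] yaw -171.00929492937206 j6 [31.0959 67.8905] t 8.65 w 0.08670340095014056
tx,ty,tz [-0.0498  0.0697  0.021 ] turn -0.0054
```

View pics/w5.png

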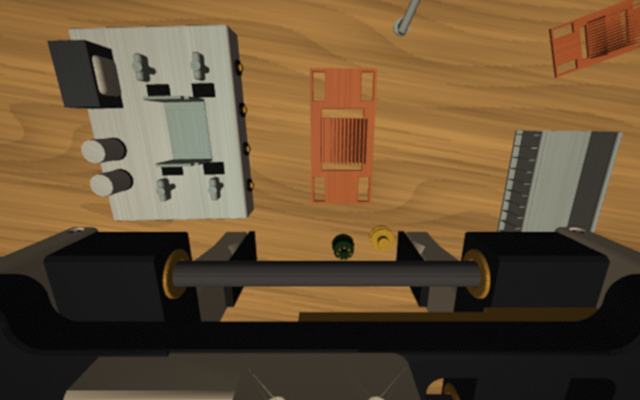

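The sink lies flat on the bench at (342,135). On the chassis, screws b (140,67), c (199,66), a (164,189) and d (215,187) show clearly, with the transformer on the left, so chassis +x points left. I'll enlarge and measure.

```bash
python3 - <<'E'
from h import *
im,d,C,st=load('w5')
cv2.imwrite('pics/c5a.png',cv2.resize(im[20:225,65:255],None,fx=4,fy=2.9,interpolation=cv2.INTER_CUBIC)[:600,:800])
cv2.imwrite('pics/c5b.png',cv2.resize(im[60:210,300:385],None,fx=5,fy=4,interpolation=cv2.INTER_CUBIC))
cv2.imwrite('pics/c5a.png',cv2.resize(im[35:215,120:240],None,fx=3.3*2,fy=3.3,interpolation=cv2.INTER_CUBIC)[:600,:800])
hsv=cv2.cvtColor(im,cv2.COLOR_BGR2HSV)
print(hsv[82,318],hsv[82,340],hsv[130,324],hsv[100,300])
m=cv2.inRange(hsv,(0,165,90),(12,255,255));cv2.imwrite('pics/m5.png',cv2.resize(m[60:210,300:385],None,fx=5,fy=4,interpolation=cv2.INTER_NEAREST))
E
```

```text
[ 16 156 149] [ 10 177 169] [ 10 177 156] [ 16 153 160]
```

View pics/c5a.png

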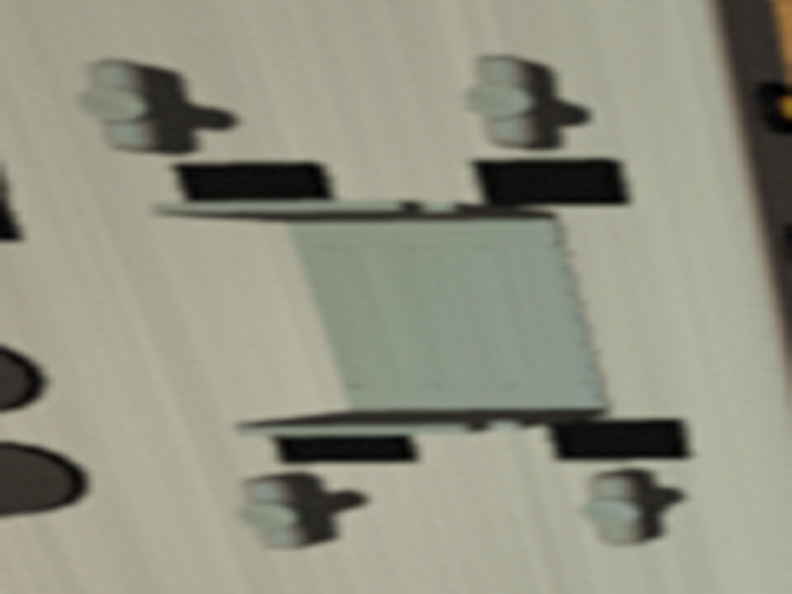

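View pics/c5b.png

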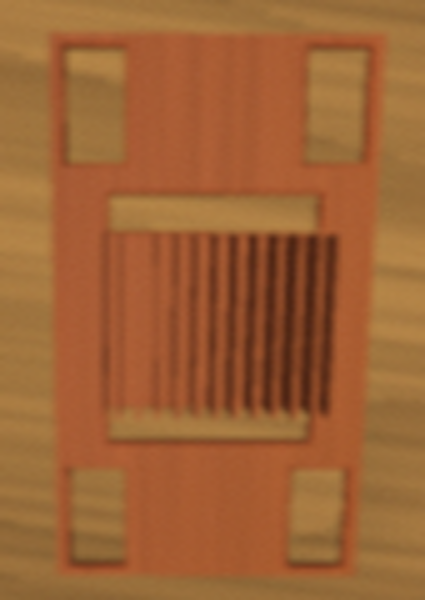

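View pics/m5.png

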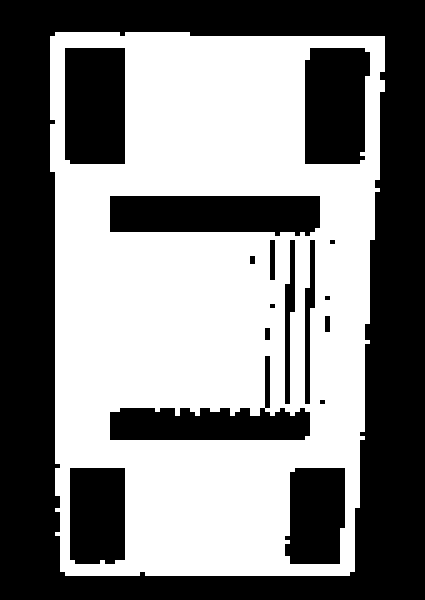

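```bash
python3 - <<'E'
from h import *
im,d,C,st=load('w5')
hsv=cv2.cvtColor(im,cv2.COLOR_BGR2HSV);m=cv2.inRange(hsv,(0,165,90),(12,255,255));m[:,:300]=0;m[:,385:]=0;m[:60]=0;m[210:]=0
cs,h=cv2.findContours(m,cv2.RETR_CCOMP,cv2.CHAIN_APPROX_NONE)
o=max(cs,key=cv2.contourArea);w=ray(o[:,0],C,.005)[:,:2].astype(np.float32);rc=cv2.minAreaRect(w*1000);print('plate',rc)
hl=[]
for c,q in zip(cs,h[0]):
    if q[3]>=0 and cv2.contourArea(c)>80:
        p=np.mean(cv2.boxPoints(cv2.minAreaRect(c)),0);W=ray(p,C,.0025)[0];hl.append(W);print(cv2.contourArea(c),p,W)
top=[(304+0,0)]
print('fins', ray([[300+103/5,60+233/4],[300+338/5,60+233/4],[300+330/5,60+412/4],[300+105/5,60+412/4]],C,.039))
E
```

```text
plate ((544.8939819335938, 60.00739288330078), (183.3828887939453, 87.6859130859375), 8.830787658691406)
291.0 [362.5 188.5] [0.4806 0.0179 0.0025]
293.0 [319.  188.5] [0.4706 0.081  0.0025]
341.5 [341.5 165.5] [0.5092 0.0542 0.0025]
87.0 [361.5 140. ] [0.5489 0.0327 0.0025]
89.0 [357.5 140. ] [0.548  0.0383 0.0025]
429.5 [342.5 113.5] [0.5797 0.0651 0.0025]
388.0 [367.  86.] [0.6193 0.039  0.0025]
386.5 [318.5  86. ] [0.6091 0.1028 0.0025]
fins [[0.5684 0.093  0.039 ]
 [0.5777 0.0351 0.039 ]
 [0.5225 0.0261 0.039 ]
 [0.5133 0.0839 0.039 ]]
```

Plate measures 183.4 x 87.7 mm, centre (0.545,0.060), angle 8.8 deg — exactly where I set it down. Now I'll regrip on the ±x fin faces.

```bash
python3 -c "
from h import *
rel([.545,.06,-.012],188.8)"
```

```text
pos [0.4922 0.0728 0.2195] yaw -171.00929492937206 j6 [31.0959 67.8905] t 8.65 w 0.08670340095014056
tx,ty,tz [-0.0491  0.2317  0.0213] turn 0.0033
```

Call:
apply_moves(deltas=[{"tx":-0.02,"ty":0.03,"tz":0.01,"turn":0.003,"gripper":0.087},{"tx":-0.04,"ty":0.07,"tz":0.021,"turn":0.003,"gripper":0.087},{"tx":-0.049,"ty":0.11,"tz":0.021,"turn":0.003,"gripper":0.087},{"tx":-0.049,"ty":0.14,"tz":0.021,"turn":0.003,"gripper":0.087},{"tx":-0.049,"ty":0.15,"tz":0.021,"turn":0.003,"gripper":0.087}])

```text
time_s: 9.15
tcp_pos: [0.5415, 0.058, 0.0631]
eef_rot: [-89.9, -0.4, -171.3]
contact_force: [0.0, 0.8, -0.4]
gripper_width: 0.0868
```

```bash
python3 -c "
from h import *
shot('w6')
rel([.545,.06,-.012],188.8)"
```

```text
pos [0.5417 0.0582 0.0635] yaw -171.27518386330118 j6 [26.7191 72.0319] t 9.2 w 0.08744323598524442
tx,ty,tz [-0.004   0.0754 -0.0014] turn -0.0013
```

View pics/w6.png

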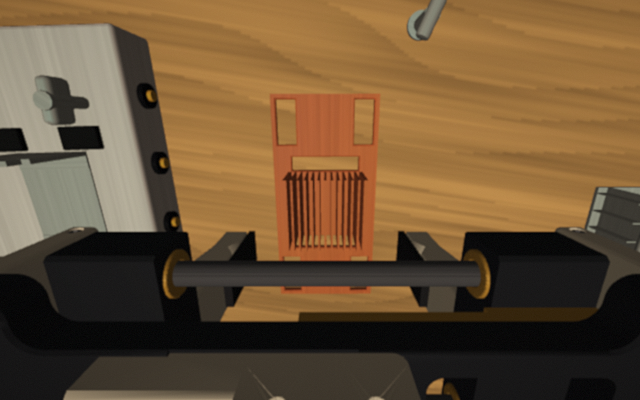

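Fins centred (286–366) between the fingers. Descending and gripping.

Call:
apply_moves(deltas=[{"tx":-0.004,"ty":0.02,"tz":-0.001,"turn":0,"gripper":0.087},{"tx":-0.004,"ty":0.04,"tz":-0.001,"turn":0,"gripper":0.087},{"tx":-0.004,"ty":0.06,"tz":-0.001,"turn":0,"gripper":0.087},{"tx":-0.004,"ty":0.074,"tz":-0.001,"turn":0,"gripper":0.087},{"tx":-0.004,"ty":0.074,"tz":-0.001,"turn":0,"gripper":0.087}])

```text
time_s: 9.7
tcp_pos: [0.5472, 0.0608, -0.007]
eef_rot: [-90.0, -0.1, -171.2]
contact_force: [0.1, -0.6, 0.5]
gripper_width: 0.0872
```

Call:
apply_moves(deltas=[{"tx":0,"ty":0,"tz":0,"turn":0,"gripper":0.055},{"tx":0,"ty":0,"tz":0,"turn":0,"gripper":0.055},{"tx":0,"ty":0,"tz":0,"turn":0,"gripper":0.055},{"tx":0,"ty":0,"tz":0,"turn":0,"gripper":0.055},{"tx":0,"ty":0,"tz":0,"turn":0,"gripper":0.055}], newtons=40)

```text
time_s: 10.2
tcp_pos: [0.5482, 0.0608, -0.0055]
eef_rot: [-90.0, 0.1, -171.2]
contact_force: [-1.2, -1.9, 6.2]
gripper_width: 0.064
```

```bash
python3 -c "
from h import *
rel([.545,.06,-.012],188.8);print(r.get_state()['eef_rot'])"
```

```text
pos [ 0.5482  0.0608 -0.0055] yaw -171.19698675815806 j6 [26.6996 72.0616] t 10.2 w 0.06402218202637741
tx,ty,tz [0.0033 0.0065 0.0003] turn 0.0001
[ -89.992     0.0834 -171.197 ]
```

Gripped at 64.0 mm, as expected. Before lifting I'll locate the chassis in w5 from the four pads (z 0.046), the tongue tops and the screw heads.

```bash
python3 - <<'E'
from h import *
im,d,C,st=load('w5')
g=im[:,:,::-1].max(2);m=cv2.inRange(g,0,28);m[:,:140]=0;m[:,222:]=0;m[:75]=0;m[180:]=0
n,l,s,c=cv2.connectedComponentsWithStats(m)
P=[]
for i in range(1,n):
    if s[i,4]>60:
        cc=np.mean(cv2.boxPoints(cv2.minAreaRect(np.argwhere(l==i)[:,::-1].astype(np.float32))),0);w=ray(cc,C,.046)[0];P.append(w);print(s[i],cc,w, d[int(cc[1]),int(cc[0])])
big=cv2.resize(im[50:110,120:220],None,fx=8,fy=8,interpolation=cv2.INTER_CUBIC);cv2.imwrite('pics/c6a.png',big)
big=cv2.resize(im[155:210,140:240],None,fx=8,fy=8,interpolation=cv2.INTER_CUBIC);cv2.imwrite('pics/c6b.png',big)
E
```

```text
[147  85  22  10 198] [157.5  89.5] [0.5703 0.2898 0.046 ] 0.33145514
[193  84  21  14 244] [203.1  89.8] [0.5785 0.2361 0.046 ] 0.3308984
[204 163  18  10 175] [212.5 167.5] [0.4867 0.2205 0.046 ] 0.35643739
[163 168  19   6 113] [172.  170.5] [0.4746 0.2717 0.046 ] 0.35653433
```

View pics/c6a.png

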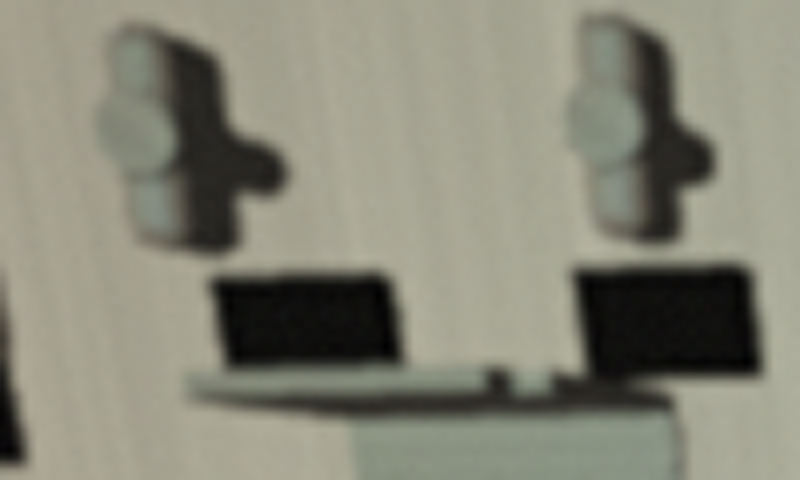

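View pics/c6b.png

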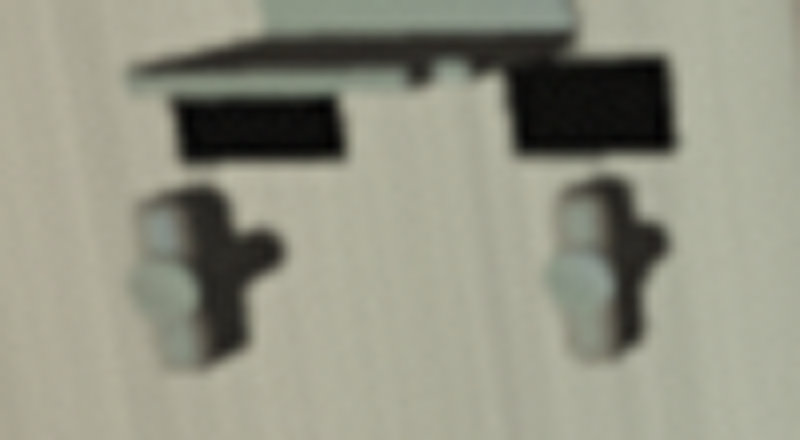

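```bash
cat >> h.py <<'E'
def fit2(ch,W):
    ch=np.array(ch,float);W=np.array(W,float)
    a=ch-ch.mean(0);b=W-W.mean(0)
    th=np.arctan2((a[:,0]*b[:,1]-a[:,1]*b[:,0]).sum(),(a*b).sum())
    R=np.array([[np.cos(th),-np.sin(th)],[np.sin(th),np.cos(th)]])
    t=W.mean(0)-R@ch.mean(0);return t,np.rad2deg(th),(W-(ch@R.T+t))
E
python3 - <<'E'
from h import *
im,d,C,st=load('w5')
pts=[((191.9,83.75),(-14,-55),.046),((214,83.5),(-40,-55),.04),((146.5,84.75),(40,-55),.046),((168.4,84.5),(14,-55),.04),
((204.6,174.4),(-14,55),.046),((224.4,174),(-40,55),.04),((162.9,175),(40,55),.046),((183.1,174.75),(14,55),.04)]
W=[ray(p,C,z)[0][:2]*1000 for p,_,z in pts]
t,th,res=fit2([c for _,c,_ in pts],W);print(t,th);print(res)
# heads: disc top centres at .068
h=[((120+137/8,50+135/8),(32,-70)),((120+606/8,50+127/8),(-32,-70)),((140+167/8,155+292/8),(32,70)),((140+582/8,155+283/8),(-32,70))]
for z in(.068,.072):
    W=[ray(p,C,z)[0][:2]*1000 for p,_ in h];t,th,res=fit2([c for _,c in h],W);print(z,t,th,res.tolist())
# tongue top corners (40mm wide at top 88)
g=[((120+185/8,50+378/8),(20,-36)),((140+130/8,155+72/8),(20,36))]
print([ray(p,C,.088)[0] for p,_ in g])
for u,v in [(137,66),(196,65),(161,191),(213,190),(140,60),(150,56)]:
    z=d[v,u];K,R,e=C;print(u,v,(e+R@np.array([(u-K[0,2])/K[0,0]*z,-(v-K[1,2])/K[1,1]*z,-z])))
E
```

```text
[526.8197 254.8699] 100.16391125198884
[[-0.2672 -1.3272]
 [-0.0759  0.732 ]
 [-0.3294 -1.2769]
 [-0.3304  1.8754]
 [ 0.9241 -1.2972]
 [-0.5369  1.1024]
 [ 1.1721 -1.2696]
 [-0.5562  1.461 ]]
0.068 [526.4423 254.6428] 100.39792650002686 [[0.40828251784921576, 0.3444223511625637], [-0.02741000671585425, -0.14064218115075278], [-0.16887941303059506, -0.05295174585069162], [-0.21199309810293698, -0.15082842416117614]]
0.072 [526.9057 252.6085] 100.39792650002686 [[-0.35347206649032614, -0.18897959067373904], [-0.9225398304729424, 0.08711994721906535], [0.728605745721552, -0.2783908832430484], [0.5474061512419439, 0.3802505266976084]]
[array([0.5595, 0.2807, 0.088 ]), array([0.4899, 0.2673, 0.088 ])]
137 66 [0.5907 0.2982 0.0696]
196 65 [0.6017 0.2343 0.0704]
161 191 [0.4528 0.2724 0.0695]
213 190 [0.4641 0.2096 0.0694]
140 60 [0.5973 0.2954 0.0687]
150 56 [0.6063 0.3016 0.0404]
```

Chassis fits: origin (0.5265,0.2547), yaw 100.3 deg. Pad residuals are ≤1.9 mm and screw heads ≤0.5 mm, and the tongue corner agrees within 1 mm. Lifting the sink.

Call:
apply_moves(deltas=[{"tx":0,"ty":-0.01,"tz":0,"turn":0,"gripper":0.055},{"tx":0,"ty":-0.03,"tz":0,"turn":0,"gripper":0.055},{"tx":0,"ty":-0.06,"tz":0,"turn":-0.013,"gripper":0.055},{"tx":0,"ty":-0.09,"tz":0,"turn":-0.026,"gripper":0.055},{"tx":0,"ty":-0.13,"tz":0,"turn":-0.026,"gripper":0.055}])

```text
time_s: 10.7
tcp_pos: [0.5448, 0.0603, 0.1226]
eef_rot: [-90.0, -0.3, -169.8]
contact_force: [1.5, 0.8, -9.0]
gripper_width: 0.064
```

```bash
python3 -c "
from h import *
shot('w7')
rel([.5298,.2553,.115],190.3)"
```

```text
pos [0.5493 0.0612 0.1307] yaw -169.6673192703725 j6 [26.7254 73.5558] t 10.75 w 0.06335132287401654
tx,ty,tz [-0.0156  0.0159 -0.1944] turn 0.0006
```

View pics/w7.png

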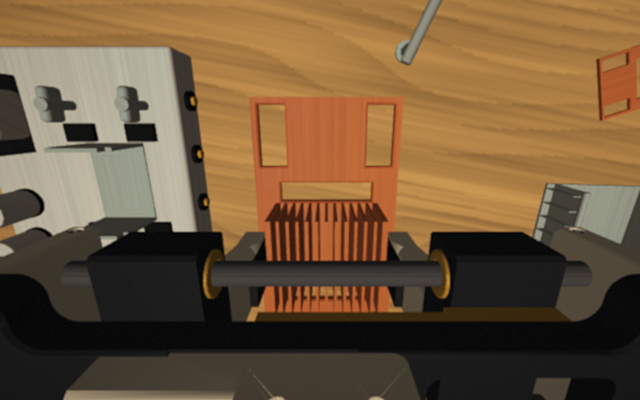

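The sink is held with its far end at rows 97–98, columns 250–403. I'll check its pose in the tool frame.

```bash
python3 - <<'E'
from h import *
im,d,C,st=load('w7');T=camera_info('wrist')['tool_from_camera'];K=C[0]
Ct=(K,T[:3,:3],T[:3,3])
pts={'corners':[[-.0886,-.0105,-.044],[-.0886,-.0105,.044]],'window far centre/ends':[[.0034-.036,-.0105,-.0285],[.0034-.036,-.0105,.0285]],'slots':[[.0034-.07,-.0105,-.032],[.0034-.07,-.0105,.032]]}
for k,v in pts.items():print(k,proj(v,Ct))
hsv=cv2.cvtColor(im,cv2.COLOR_BGR2HSV)
m=cv2.inRange(hsv,(0,165,60),(12,255,255));m[:,:230]=0;m[:,420:]=0;m[:80]=0;m[232:]=0
cs,h=cv2.findContours(m,cv2.RETR_CCOMP,cv2.CHAIN_APPROX_NONE)
for c,q in zip(cs,h[0]):
    if q[3]>=0 and cv2.contourArea(c)>400:print(cv2.contourArea(c),np.mean(cv2.boxPoints(cv2.minAreaRect(c)),0),cv2.boundingRect(c))
def tool(u,v):
    z=np.median(d[v-1:v+2,u-1:u+2]);return (T@[(u-K[0,2])/K[0,0]*z,-(v-K[1,2])/K[1,1]*z,-z,1])[:3]
for u,v in [(255,101),(398,101),(326,105),(326,140),(326,170),(262,180),(390,180),(258,215)]:print(u,v,tool(u,v))
E
```

```text
corners [[250.5908  95.6766]
 [404.7697  95.8433]]
window far centre/ends [[281.9418 190.9364]
 [372.9942 191.0038]]
slots [[273.5861 135.2309]
 [381.6084 135.3324]]
1715.5 [326.  190.5] (280, 181, 93, 20)
1669.5 [379.2804 134.9912] (364, 104, 31, 63)
1686.0 [272.5661 134.6908] (257, 103, 31, 64)
255 101 [-0.0857 -0.011  -0.0416]
398 101 [-0.0858 -0.0114  0.0401]
326 105 [-0.0835 -0.0117 -0.001 ]
326 140 [-0.0639 -0.0113 -0.001 ]
326 170 [-0.0461 -0.0118 -0.0009]
262 180 [-0.0396 -0.0109 -0.0405]
390 180 [-0.0399 -0.0116  0.0384]
258 215 [-0.0168 -0.0109 -0.0444]
```

```bash
python3 - <<'E'
from h import *
im,d,C,st=load('w7')
th=np.deg2rad(100.3);R=np.array([[np.cos(th),-np.sin(th)],[np.sin(th),np.cos(th)]])
for p,z in [((32,-70),.068),((-32,-70),.068),((-40,-55),.04),((-14,-55),.046)]:
    w=np.r_[np.array([.5265,.2547])+R@np.array(p)/1000,z];print(p,w,proj(w,C))
cv2.imwrite('pics/c7.png',cv2.resize(im[75:160,20:175],None,fx=5,fy=5,interpolation=cv2.INTER_CUBIC))
rel([.530,.2543,.115],190.3)
E
```

```text
(32, -70) [0.5897 0.2987 0.068 ] [[ 41.9182 104.7008]]
(-32, -70) [0.6011 0.2357 0.068 ] [[122.5188 104.6934]]
(-40, -55) [0.5878 0.2252 0.04  ] [[156.3823 123.6529]]
(-14, -55) [0.5831 0.2508 0.046 ] [[123.0482 123.7744]]
pos [0.5493 0.0612 0.1307] yaw -169.6673192703725 j6 [26.7254 73.5558] t 10.75 w 0.06335132287401654
tx,ty,tz [-0.0156  0.0159 -0.1934] turn 0.0006
```

View pics/c7.png

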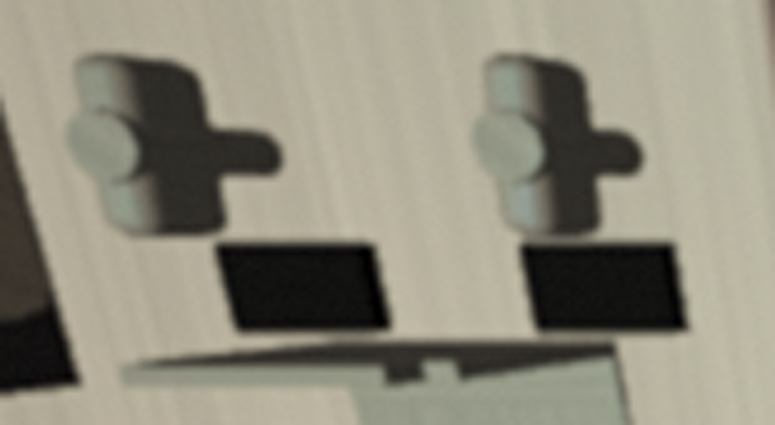

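The chassis estimate predicts the b and c heads within 1 px. Moving over the chassis.

Call:
apply_moves(deltas=[{"tx":-0.004,"ty":0,"tz":-0.03,"turn":0,"gripper":0.055},{"tx":-0.008,"ty":0,"tz":-0.07,"turn":0,"gripper":0.055},{"tx":-0.012,"ty":0,"tz":-0.11,"turn":0,"gripper":0.055},{"tx":-0.016,"ty":0,"tz":-0.15,"turn":0,"gripper":0.055},{"tx":-0.016,"ty":0,"tz":-0.18,"turn":0,"gripper":0.055}])

```text
time_s: 11.25
tcp_pos: [0.5299, 0.2427, 0.1226]
eef_rot: [-90.0, -0.1, -169.7]
contact_force: [-0.1, 0.4, -9.0]
gripper_width: 0.0638
```

Call:
apply_moves(deltas=[{"tx":0,"ty":0,"tz":-0.013,"turn":0,"gripper":0.055},{"tx":0,"ty":0,"tz":-0.013,"turn":0,"gripper":0.055},{"tx":0,"ty":0,"tz":-0.013,"turn":0,"gripper":0.055},{"tx":0,"ty":0,"tz":-0.013,"turn":0,"gripper":0.055}])

```text
time_s: 11.65
tcp_pos: [0.5284, 0.2524, 0.123]
eef_rot: [-90.0, -0.1, -169.8]
contact_force: [0.7, -0.6, -8.2]
gripper_width: 0.0638
```

```bash
python3 -c "
from h import *
shot('w8')
rel([.530,.2543,.115],190.3)"
```

```text
pos [0.5286 0.2525 0.1231] yaw -169.79848564850522 j6 [44.6318 55.5768] t 11.7 w 0.06360523337547003
tx,ty,tz [-0.0017  0.0081 -0.0016] turn -0.0017
```

View pics/w8.png

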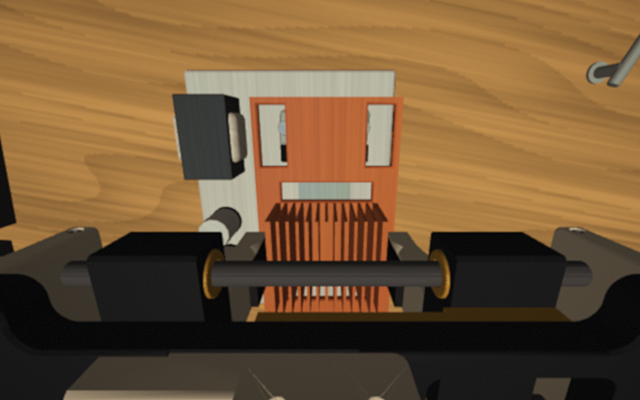

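Call:
apply_moves(deltas=[{"tx":-0.001,"ty":0.01,"tz":-0.001,"turn":-0.002,"gripper":0.055},{"tx":-0.0015,"ty":0.02,"tz":-0.0015,"turn":-0.002,"gripper":0.055},{"tx":-0.0015,"ty":0.03,"tz":-0.0015,"turn":-0.002,"gripper":0.055},{"tx":-0.0015,"ty":0.034,"tz":-0.0015,"turn":-0.002,"gripper":0.055},{"tx":-0.0015,"ty":0.034,"tz":-0.0015,"turn":-0.002,"gripper":0.055}])

```text
time_s: 12.2
tcp_pos: [0.5295, 0.2547, 0.088]
eef_rot: [-89.9, -0.1, -169.6]
contact_force: [-0.2, -0.4, -9.2]
gripper_width: 0.0636
```

```bash
python3 -c "
from h import *
p,d,C=shot('w9')
im=cv2.imread('pics/w9.png');cv2.imwrite('pics/c9.png',cv2.resize(im[80:235,180:420],None,fx=3.3,fy=3.3,interpolation=cv2.INTER_CUBIC))
rel([.530,.2543,.041],190.3)"
```

```text
pos [0.5299 0.2551 0.0888] yaw -169.61481879378113 j6 [44.7475 55.633 ] t 12.25 w 0.06398481966671102
tx,ty,tz [0.     0.0478 0.0008] turn 0.0015
```

View pics/c9.png

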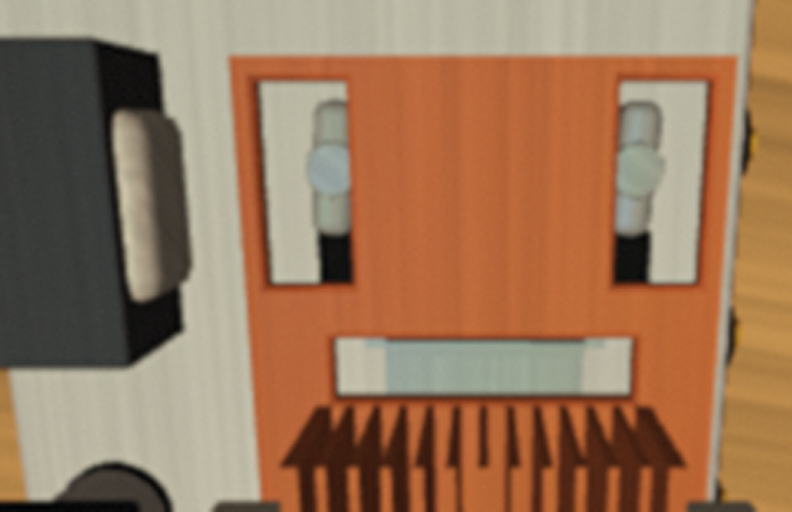

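```bash
python3 - <<'E'
from h import *
im,d,C,st=load('w9')
th=np.deg2rad(100.3);R=np.array([[np.cos(th),-np.sin(th)],[np.sin(th),np.cos(th)]])
def P(p,z):
    w=np.r_[np.array([.5265,.2547])+R@np.array(p)/1000,z];q=proj(w,C)[0];return ((q-[180,80])*3.3).round(0)
for n,p,z in [('tongue top far edge L',(20,-37.5),.088),('near edge L',(20,-34.5),.088),('far R',(-20,-37.5),.088),('shoulder L',(25,-37.5),.08),('b',(32,-70),.068),('c',(-32,-70),.068)]:print(n,P(p,z))
K,Rr,e=C
for u,v in [(326,186),(326,190),(326,194),(326,198),(300,190),(288,185),(330,150)]:
    z=d[v,u];print(u,v,(e+Rr@np.array([(u-K[0,2])/K[0,0]*z,-(v-K[1,2])/K[1,1]*z,-z])))
cv2.imwrite('pics/c9b.png',cv2.resize(im[175:210,270:385],None,fx=6.9,fy=6.9,interpolation=cv2.INTER_CUBIC))
E
```

```text
tongue top far edge L [384. 344.]
near edge L [385. 358.]
far R [584. 344.]
shoulder L [364. 335.]
b [333. 172.]
c [636. 173.]
326 186 [0.5622 0.2617 0.0886]
326 190 [0.5481 0.259  0.0419]
326 194 [0.545  0.2584 0.043 ]
326 198 [0.5414 0.2578 0.0425]
300 190 [0.5439 0.2804 0.0409]
288 185 [0.6035 0.2696 0.2678]
330 150 [0.5868 0.2638 0.0985]
```

View pics/c9b.png

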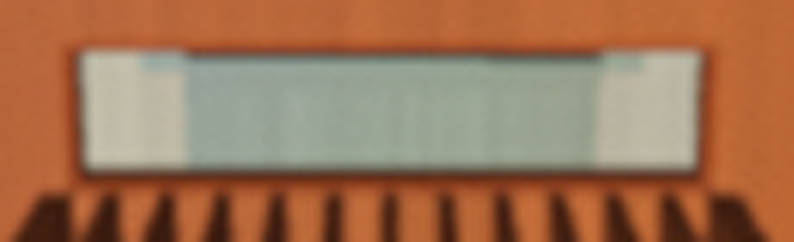

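```bash
python3 - <<'E'
from h import *
im,d,C,st=load('w9')
hsv=cv2.cvtColor(im,cv2.COLOR_BGR2HSV)
m=cv2.inRange(hsv,(0,150,60),(14,255,255));m[:,:230]=0;m[:,420:]=0;m[:80]=0;m[232:]=0
cs,h=cv2.findContours(m,cv2.RETR_CCOMP,cv2.CHAIN_APPROX_NONE)
th=np.deg2rad(100.3);R=np.array([[np.cos(th),-np.sin(th)],[np.sin(th),np.cos(th)]])
zu=st['tcp_pos'][2]+.0055
for c,q in zip(cs,h[0]):
    if q[3]>=0 and cv2.contourArea(c)>300:
        x,y,w,hh=cv2.boundingRect(c);p=np.mean(cv2.boxPoints(cv2.minAreaRect(c)),0)
        for z in(zu,zu+.005):
            W=ray(p,C,z)[0][:2];print((x,y,w,hh),p,z,W,'chassis mm',R.T@(W-[.5265,.2547])*1000)
E
```

```text
(280, 181, 93, 20) [326.  190.5] 0.09354460484243221 [0.5604 0.2614] chassis mm [  0.4845 -34.5896]
(280, 181, 93, 20) [326.  190.5] 0.09854460484243222 [0.5617 0.2616] chassis mm [  0.4953 -35.8472]
(365, 103, 31, 65) [379.399  134.7227] 0.09354460484243221 [0.6008 0.2357] chassis mm [-31.9835 -69.6723]
(365, 103, 31, 65) [379.399  134.7227] 0.09854460484243222 [0.6008 0.2367] chassis mm [-31.041  -69.9231]
(257, 103, 31, 65) [272.5103 134.7268] 0.09354460484243221 [0.589  0.2997] chassis mm [ 33.129  -69.5343]
(257, 103, 31, 65) [272.5103 134.7268] 0.09854460484243222 [0.5894 0.2989] chassis mm [ 32.2029 -69.789 ]
```

Window and slots line up within about 1 mm of tongue and screws. Lowering.

Call:
apply_moves(deltas=[{"tx":0,"ty":0.01,"tz":0,"turn":0.001,"gripper":0.055},{"tx":0,"ty":0.022,"tz":0,"turn":0.001,"gripper":0.055},{"tx":0,"ty":0.034,"tz":0,"turn":0.001,"gripper":0.055},{"tx":0,"ty":0.042,"tz":0,"turn":0.001,"gripper":0.055},{"tx":0,"ty":0.046,"tz":0,"turn":0.001,"gripper":0.055}])

```text
time_s: 12.75
tcp_pos: [0.5294, 0.2548, 0.0418]
eef_rot: [-89.9, -0.1, -169.7]
contact_force: [-1.6, -0.5, -7.9]
gripper_width: 0.0634
```

Call:
apply_moves(deltas=[{"tx":0,"ty":0.001,"tz":0,"turn":0,"gripper":0.055},{"tx":0,"ty":0.002,"tz":0,"turn":0,"gripper":0.055},{"tx":0,"ty":0.002,"tz":0,"turn":0,"gripper":0.055}])

```text
time_s: 13.05
tcp_pos: [0.5303, 0.2556, 0.0417]
eef_rot: [-90.0, 0.0, -169.7]
contact_force: [0.3, -0.3, -8.9]
gripper_width: 0.0637
```

Call:
apply_moves(deltas=[{"tx":0,"ty":0.001,"tz":0,"turn":0,"gripper":0.055},{"tx":0,"ty":0.002,"tz":0,"turn":0,"gripper":0.055},{"tx":0,"ty":0.002,"tz":0,"turn":0,"gripper":0.055}])

```text
time_s: 13.35
tcp_pos: [0.5304, 0.2556, 0.0402]
eef_rot: [-90.0, 0.1, -169.7]
contact_force: [-1.4, -1.5, -3.1]
gripper_width: 0.0635
```

The pads carry most of it now. Releasing and rising straight up.

Call:
apply_moves(deltas=[{"tx":0,"ty":0.001,"tz":0,"turn":0,"gripper":0.055},{"tx":0,"ty":0.001,"tz":0,"turn":0,"gripper":0.078},{"tx":0,"ty":0.001,"tz":0,"turn":0,"gripper":0.078},{"tx":0,"ty":0.001,"tz":0,"turn":0,"gripper":0.078},{"tx":0,"ty":0.001,"tz":0,"turn":0,"gripper":0.078}])

```text
time_s: 13.85
tcp_pos: [0.5304, 0.2555, 0.0385]
eef_rot: [-90.0, 0.0, -169.7]
contact_force: [0.4, -0.5, -1.3]
gripper_width: 0.0779
```

Call:
apply_moves(deltas=[{"tx":0,"ty":-0.01,"tz":0,"turn":0,"gripper":0.078},{"tx":0,"ty":-0.03,"tz":0,"turn":0,"gripper":0.078},{"tx":0.0,"ty":-0.06,"tz":0,"turn":0,"gripper":0.06},{"tx":0.02,"ty":-0.09,"tz":0,"turn":0,"gripper":0.04},{"tx":0.05,"ty":-0.12,"tz":0,"turn":0,"gripper":0.025}])

```text
time_s: 14.35
tcp_pos: [0.4813, 0.2464, 0.1598]
eef_rot: [-90.0, 0.0, -169.7]
contact_force: [0.4, 1.0, 0.4]
gripper_width: 0.0594
```

Call:
apply_moves(deltas=[{"tx":0.03,"ty":-0.02,"tz":0,"turn":0,"gripper":0.025},{"tx":0.03,"ty":-0.02,"tz":0,"turn":0,"gripper":0.025},{"tx":0.03,"ty":-0.02,"tz":0,"turn":0,"gripper":0.025}])

```text
time_s: 14.65
tcp_pos: [0.4514, 0.2415, 0.1799]
eef_rot: [-90.1, 0.1, -169.6]
contact_force: [0.0, -0.2, 0.4]
gripper_width: 0.0355
```

```bash
python3 -c "
from h import *
p,d,C=shot('w10')
rel([.530,.2543,.041],190.3)"
```

```text
pos [0.4515 0.2413 0.1789] yaw -169.64633351702798 j6 [50.1224 50.2308] t 14.7 w 0.031789834153908667
tx,ty,tz [-0.0794  0.138   0.0014] turn 0.0009
```

View pics/w10.png

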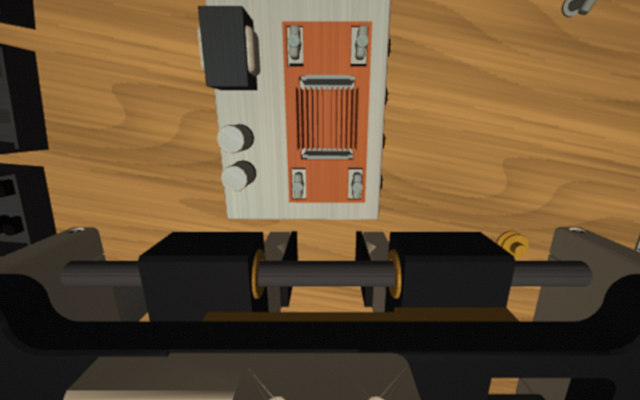

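The sink is seated: the tongues come through both windows (rows 80 and 155), and all four heads stand in their slots at about (295,43), (360,43), (299,183) and (356,183). I'll measure the sink level and the heads.

```bash
python3 - <<'E'
from h import *
im,d,C,st=load('w10');K,Rr,e=C
th=np.deg2rad(100.3);R=np.array([[np.cos(th),-np.sin(th)],[np.sin(th),np.cos(th)]])
hsv=cv2.cvtColor(im,cv2.COLOR_BGR2HSV)
m=cv2.inRange(hsv,(0,150,60),(14,255,255));m[:,:270]=0;m[:,400:]=0;m[230:]=0
cs,_=cv2.findContours(m,cv2.RETR_EXTERNAL,cv2.CHAIN_APPROX_NONE);o=max(cs,key=cv2.contourArea)
w=(ray(o[:,0],C,.0506)[:,:2]-[.5265,.2547])@R*1000
print(cv2.minAreaRect(w.astype(np.float32)))
# depth plane on plate
pts=[]
for v in range(25,200):
  for u in range(285,370):
    if m[v,u]:
      z=d[v,u];q=e+Rr@np.array([(u-K[0,2])/K[0,0]*z,-(v-K[1,2])/K[1,1]*z,-z])
      if .044<q[2]<.058:pts.append(q)
pts=np.array(pts);A=np.c_[pts[:,:2]-pts[:,:2].mean(0),np.ones(len(pts))];print(np.linalg.lstsq(A,pts[:,2],rcond=None)[0],len(pts))
for n,p in dict(a=(32,70),b=(32,-70),c=(-32,-70),d=(-32,70)).items():
    W=np.r_[np.array([.5265,.2547])+R@np.array(p)/1000,.068];print(n,W,proj(W,C))
for i,(a,b,c_,d_) in enumerate([(20,70,280,375),(160,210,280,375)]):
    cv2.imwrite(f'pics/c10{i}.png',cv2.resize(im[a:b,c_:d_],None,fx=8,fy=8,interpolation=cv2.INTER_CUBIC))
E
```

```text
((1.0130691528320312, -0.5746841430664062), (86.66586303710938, 181.88072204589844), 0.11711069196462631)
[ 0.0009 -0.0005  0.0514] 7852
a [0.4519 0.2737 0.068 ] [[297.6016 187.1999]]
b [0.5897 0.2987 0.068 ] [[293.7928  41.6567]]
c [0.6011 0.2357 0.068 ] [[362.0587  41.8172]]
d [0.4633 0.2107 0.068 ] [[357.1672 187.3527]]
```

View pics/c100.png

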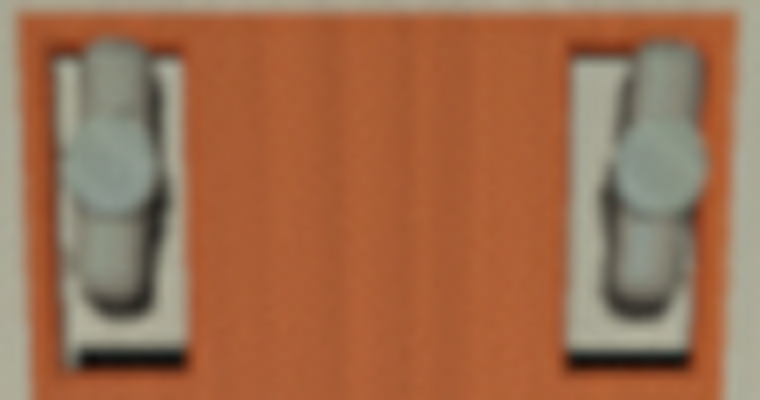

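View pics/c101.png

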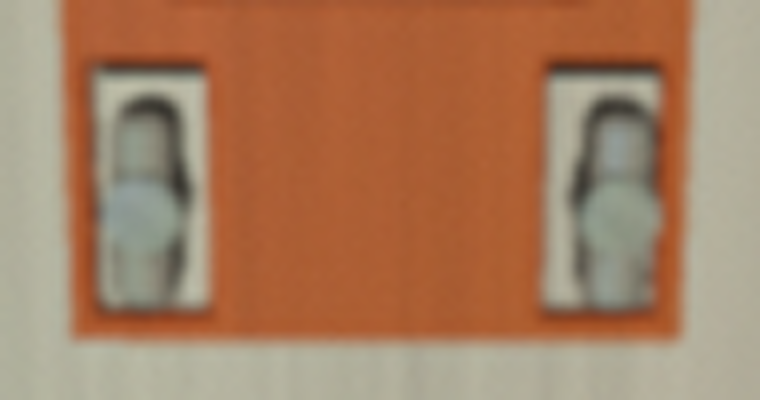

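Seated within about 1 mm of the fitted place and level to 0.001 rad; the heads project within 1 px of my predictions. Now round one, order a → c → b → d, starting with a.

```bash
cat >> h.py <<'E'
S=dict(a=(.4519,.2737),b=(.5897,.2987),c=(.6011,.2357),d=(.4633,.2107))
E
python3 -c "
from h import *
rel([*S['a'],.03],188.3)"
```

```text
pos [0.4515 0.2413 0.1789] yaw -169.64633351702798 j6 [50.1224 50.2308] t 14.7 w 0.031789834153908667
tx,ty,tz [-0.0061  0.1489 -0.0317] turn 0.0358
```

Call:
apply_moves(deltas=[{"tx":-0.004,"ty":0.02,"tz":-0.02,"turn":0.036,"gripper":0.02},{"tx":-0.006,"ty":0.05,"tz":-0.032,"turn":0.036,"gripper":0.02},{"tx":-0.006,"ty":0.08,"tz":-0.032,"turn":0.036,"gripper":0.02},{"tx":-0.006,"ty":0.1,"tz":-0.032,"turn":0.036,"gripper":0.02},{"tx":-0.006,"ty":0.1,"tz":-0.032,"turn":0.036,"gripper":0.02}])

```text
time_s: 15.2
tcp_pos: [0.4502, 0.2716, 0.0744]
eef_rot: [-89.7, -0.3, -171.8]
contact_force: [0.3, -0.6, 0.4]
gripper_width: 0.0201
```

```bash
python3 -c "
from h import *
p,d,C=shot('w11')
rel([*S['a'],.03],188.3)
print(r.get_state()['eef_rot'])"
```

```text
pos [0.4512 0.2725 0.0764] yaw -171.76225083087013 j6 [52.473  45.7611] t 15.25 w 0.02011203823333247
tx,ty,tz [-0.001   0.0464 -0.0012] turn -0.0011
[ -89.7988   -0.2001 -171.7623]
```

View pics/w11.png

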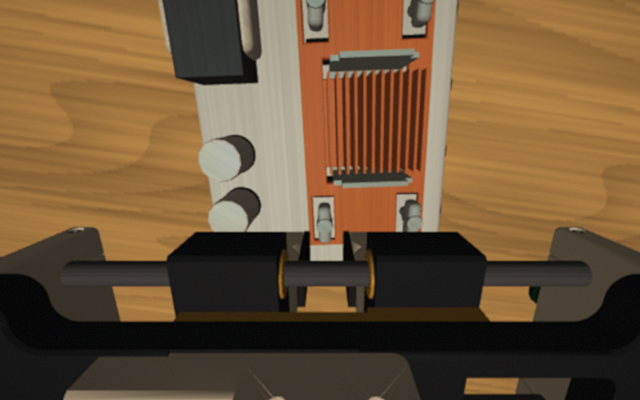

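Head a (323,218) lies between the fingers. Descending and gripping.

Call:
apply_moves(deltas=[{"tx":-0.001,"ty":0.015,"tz":-0.001,"turn":0,"gripper":0.02},{"tx":-0.001,"ty":0.03,"tz":-0.001,"turn":0,"gripper":0.02},{"tx":-0.001,"ty":0.042,"tz":-0.001,"turn":0,"gripper":0.02},{"tx":-0.001,"ty":0.046,"tz":-0.001,"turn":0,"gripper":0.02},{"tx":-0.001,"ty":0.046,"tz":-0.001,"turn":0,"gripper":0.02}])

```text
time_s: 15.75
tcp_pos: [0.4525, 0.2747, 0.0323]
eef_rot: [-90.0, -0.0, -171.7]
contact_force: [-0.2, 0.4, 0.9]
gripper_width: 0.0199
```

Call:
apply_moves(deltas=[{"tx":0,"ty":0,"tz":0,"turn":0,"gripper":0.004},{"tx":0,"ty":0,"tz":0,"turn":0,"gripper":0.004},{"tx":0,"ty":0,"tz":0,"turn":0,"gripper":0.004},{"tx":0,"ty":0,"tz":0,"turn":0,"gripper":0.004}], newtons=40)

```text
time_s: 16.15
tcp_pos: [0.4528, 0.2735, 0.0331]
eef_rot: [-89.9, 0.0, -171.7]
contact_force: [4.1, -6.3, 0.5]
gripper_width: 0.0087
```

Gripped at 8.7 mm, so that is the 9 mm bar. Turning to half way.

Call:
apply_moves(deltas=[{"tx":0,"ty":0.0003,"tz":0,"turn":0.12,"gripper":0.004},{"tx":0,"ty":0.0006,"tz":0,"turn":0.25,"gripper":0.004},{"tx":0,"ty":0.0009,"tz":0,"turn":0.38,"gripper":0.004},{"tx":0,"ty":0.0012,"tz":0,"turn":0.5,"gripper":0.004},{"tx":0,"ty":0.0014,"tz":0,"turn":0.57,"gripper":0.004}])

```text
time_s: 16.65
tcp_pos: [0.4527, 0.2731, 0.0316]
eef_rot: [-89.9, 0.1, 155.3]
contact_force: [4.2, -7.6, 1.9]
gripper_width: 0.0089
```

Call:
apply_moves(deltas=[{"tx":0,"ty":0,"tz":0,"turn":0,"gripper":0.004},{"tx":0,"ty":0,"tz":0,"turn":0,"gripper":0.017},{"tx":0,"ty":0,"tz":0,"turn":0,"gripper":0.017},{"tx":0,"ty":-0.01,"tz":0,"turn":0,"gripper":0.017},{"tx":0,"ty":-0.03,"tz":0,"turn":0,"gripper":0.017}])

```text
time_s: 17.15
tcp_pos: [0.4517, 0.2743, 0.0608]
eef_rot: [-89.9, -0.0, 155.6]
contact_force: [-0.5, 1.1, 0.3]
gripper_width: 0.0169
```

```bash
python3 -c "
from h import *
p,d,C=shot('w12')
im=cv2.imread('pics/w12.png');cv2.imwrite('pics/c12.png',cv2.resize(im[0:240,200:460],None,fx=2.5,fy=2.5,interpolation=cv2.INTER_CUBIC))
rel([*S['c'],.03],188.3)"
```

```text
pos [0.4536 0.2761 0.0649] yaw 155.67369287837153 j6 [52.5383 13.089 ] t 17.2 w 0.01663159687842087
tx,ty,tz [-0.151   0.0352 -0.0239] turn -0.5694
```

View pics/c12.png

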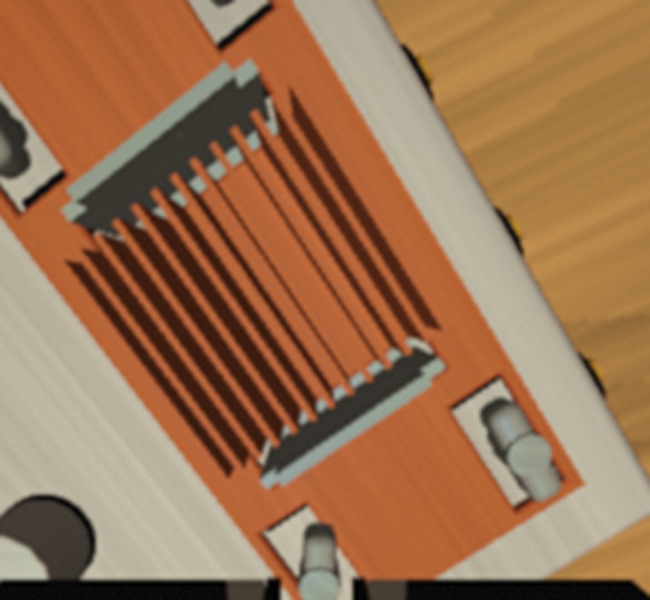

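Screw a has turned about 34° relative to its slot. On to c.

Call:
apply_moves(deltas=[{"tx":0,"ty":-0.025,"tz":0,"turn":0,"gripper":0.02},{"tx":-0.04,"ty":-0.03,"tz":-0.005,"turn":-0.14,"gripper":0.02},{"tx":-0.08,"ty":-0.03,"tz":-0.01,"turn":-0.28,"gripper":0.02},{"tx":-0.12,"ty":-0.03,"tz":-0.02,"turn":-0.42,"gripper":0.02},{"tx":-0.15,"ty":-0.03,"tz":-0.024,"turn":-0.57,"gripper":0.02}])

```text
time_s: 17.7
tcp_pos: [0.6014, 0.2347, 0.0921]
eef_rot: [-90.0, 0.1, -171.4]
contact_force: [-0.3, 0.3, 0.2]
gripper_width: 0.0201
```

Call:
apply_moves(deltas=[{"tx":0,"ty":0,"tz":0,"turn":0,"gripper":0.02},{"tx":0,"ty":0,"tz":0,"turn":0,"gripper":0.02}])

```text
time_s: 17.9
tcp_pos: [0.5991, 0.2344, 0.0911]
eef_rot: [-90.0, -0.0, -171.9]
contact_force: [-0.2, -0.2, -0.1]
gripper_width: 0.0201
```

```bash
python3 -c "
from h import *
p,d,C=shot('w13')
rel([*S['c'],.031],188.3)"
```

```text
pos [0.5985 0.2346 0.0912] yaw -171.86461622187215 j6 [38.7578 59.3872] t 17.95 w 0.01986471616561567
tx,ty,tz [-0.0027  0.0602 -0.0007] turn -0.0029
```

View pics/w13.png

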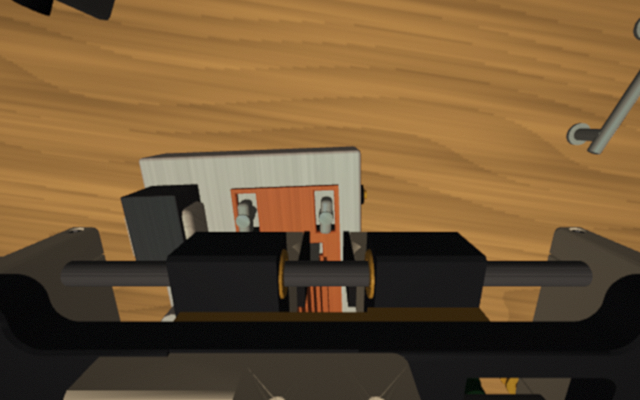

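Head c (326,213) is centred between the fingers.

Call:
apply_moves(deltas=[{"tx":-0.002,"ty":0.02,"tz":0,"turn":0,"gripper":0.02},{"tx":-0.002,"ty":0.04,"tz":0,"turn":0,"gripper":0.02},{"tx":-0.002,"ty":0.055,"tz":0,"turn":0,"gripper":0.02},{"tx":-0.002,"ty":0.06,"tz":0,"turn":0,"gripper":0.02},{"tx":-0.002,"ty":0.06,"tz":0,"turn":0,"gripper":0.02}])

```text
time_s: 18.45
tcp_pos: [0.5999, 0.2352, 0.031]
eef_rot: [-90.0, -0.0, -171.7]
contact_force: [0.9, 0.2, -0.1]
gripper_width: 0.0201
```

Call:
apply_moves(deltas=[{"tx":0,"ty":0,"tz":0,"turn":0,"gripper":0.004},{"tx":0,"ty":0,"tz":0,"turn":0,"gripper":0.004},{"tx":0,"ty":0,"tz":0,"turn":0,"gripper":0.004},{"tx":0,"ty":0,"tz":0,"turn":0,"gripper":0.004}], newtons=40)

```text
time_s: 18.85
tcp_pos: [0.6014, 0.2351, 0.0321]
eef_rot: [-90.0, 0.1, -171.7]
contact_force: [-1.5, -1.0, 7.0]
gripper_width: 0.0088
```

Call:
apply_moves(deltas=[{"tx":0,"ty":0.0003,"tz":0,"turn":0.12,"gripper":0.004},{"tx":0,"ty":0.0006,"tz":0,"turn":0.25,"gripper":0.004},{"tx":0,"ty":0.0009,"tz":0,"turn":0.38,"gripper":0.004},{"tx":0,"ty":0.0012,"tz":0,"turn":0.5,"gripper":0.004},{"tx":0,"ty":0.0014,"tz":0,"turn":0.57,"gripper":0.004}])

```text
time_s: 19.35
tcp_pos: [0.6014, 0.2351, 0.0307]
eef_rot: [-90.1, 0.1, 155.4]
contact_force: [-1.1, -1.4, 6.9]
gripper_width: 0.0083
```

Call:
apply_moves(deltas=[{"tx":0,"ty":0,"tz":0,"turn":0,"gripper":0.004},{"tx":0,"ty":0,"tz":0,"turn":0,"gripper":0.017},{"tx":0,"ty":0,"tz":0,"turn":0,"gripper":0.017},{"tx":0,"ty":-0.01,"tz":0,"turn":0,"gripper":0.017},{"tx":0,"ty":-0.03,"tz":0,"turn":0,"gripper":0.017}])

```text
time_s: 19.85
tcp_pos: [0.5998, 0.2342, 0.0586]
eef_rot: [-89.8, -0.1, 155.6]
contact_force: [-0.9, -0.3, 0.1]
gripper_width: 0.0167
```

```bash
python3 -c "
from h import *
p,d,C=shot('w14')
im=cv2.imread('pics/w14.png');cv2.imwrite('pics/c14.png',cv2.resize(im[100:240,180:460],None,fx=2.8,fy=2.8,interpolation=cv2.INTER_CUBIC))
rel([*S['b'],.031],188.3)"
```

```text
pos [0.6022 0.2355 0.0634] yaw 155.64883146178664 j6 [38.6475 26.9588] t 19.9 w 0.017090132225188626
tx,ty,tz [ 0.0375  0.0325 -0.0523] turn -0.5699
```

View pics/c14.png

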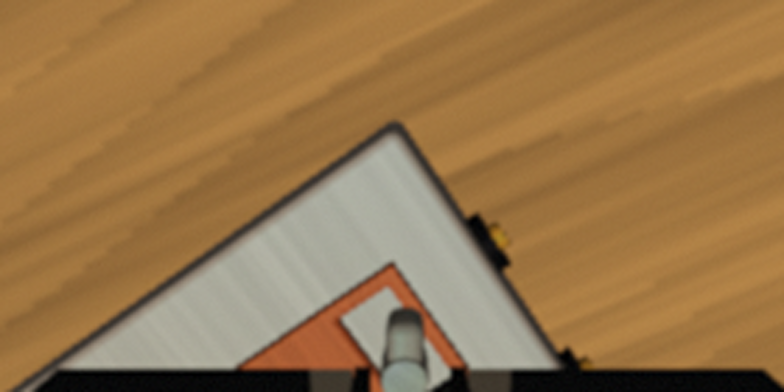

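c has turned (bar crossing its slot). On to b.

Call:
apply_moves(deltas=[{"tx":0.005,"ty":-0.02,"tz":-0.01,"turn":-0.13,"gripper":0.02},{"tx":0.015,"ty":-0.03,"tz":-0.025,"turn":-0.27,"gripper":0.02},{"tx":0.03,"ty":-0.03,"tz":-0.04,"turn":-0.41,"gripper":0.02},{"tx":0.0375,"ty":-0.03,"tz":-0.052,"turn":-0.55,"gripper":0.02},{"tx":0.0375,"ty":-0.03,"tz":-0.052,"turn":-0.57,"gripper":0.02}])

```text
time_s: 20.4
tcp_pos: [0.5881, 0.2995, 0.0903]
eef_rot: [-90.0, 0.1, -171.4]
contact_force: [0.3, -0.4, -0.7]
gripper_width: 0.0198
```

Call:
apply_moves(deltas=[{"tx":0,"ty":0,"tz":0,"turn":0,"gripper":0.02}])

```text
time_s: 20.5
tcp_pos: [0.5881, 0.2979, 0.0898]
eef_rot: [-90.0, 0.0, -171.8]
contact_force: [0.2, -0.6, -0.1]
gripper_width: 0.0199
```

```bash
python3 -c "
from h import *
p,d,C=shot('w15')
rel([*S['b'],.031],188.3)"
```

```text
pos [0.5881 0.2974 0.0897] yaw -171.8798619321713 j6 [43.7445 54.3759] t 20.55 w 0.020065482993838424
tx,ty,tz [-0.0018  0.0587 -0.0011] turn -0.0031
```

View pics/w15.png

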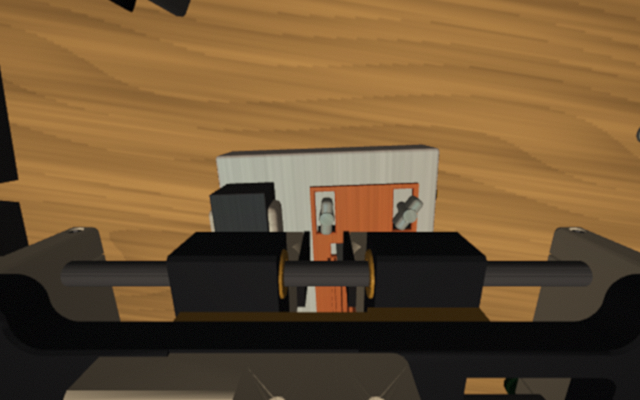

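Head b (326,213) is centred, and c's bar visibly leans clockwise across its slot at (408,213). Descending on b.

Call:
apply_moves(deltas=[{"tx":-0.0015,"ty":0.02,"tz":-0.001,"turn":0,"gripper":0.017},{"tx":-0.0015,"ty":0.04,"tz":-0.001,"turn":0,"gripper":0.017},{"tx":-0.0015,"ty":0.053,"tz":-0.001,"turn":0,"gripper":0.017},{"tx":-0.0015,"ty":0.058,"tz":-0.001,"turn":0,"gripper":0.017},{"tx":-0.0015,"ty":0.058,"tz":-0.001,"turn":0,"gripper":0.017}])

```text
time_s: 21.05
tcp_pos: [0.5894, 0.2983, 0.031]
eef_rot: [-90.0, -0.1, -171.8]
contact_force: [-0.0, 0.0, 1.7]
gripper_width: 0.0171
```

Call:
apply_moves(deltas=[{"tx":0,"ty":0,"tz":0,"turn":0,"gripper":0.004},{"tx":0,"ty":0,"tz":0,"turn":0,"gripper":0.004},{"tx":0,"ty":0,"tz":0,"turn":0,"gripper":0.004},{"tx":0,"ty":0,"tz":0,"turn":0,"gripper":0.004}], newtons=40)

```text
time_s: 21.45
tcp_pos: [0.5902, 0.2983, 0.0325]
eef_rot: [-90.0, 0.1, -171.8]
contact_force: [3.4, -4.4, -0.1]
gripper_width: 0.0088
```

Call:
apply_moves(deltas=[{"tx":0,"ty":0.0003,"tz":0,"turn":0.12,"gripper":0.004},{"tx":0,"ty":0.0006,"tz":0,"turn":0.25,"gripper":0.004},{"tx":0,"ty":0.0009,"tz":0,"turn":0.38,"gripper":0.004},{"tx":0,"ty":0.0012,"tz":0,"turn":0.5,"gripper":0.004},{"tx":0,"ty":0.0014,"tz":0,"turn":0.57,"gripper":0.004}])

```text
time_s: 21.95
tcp_pos: [0.5902, 0.2981, 0.0311]
eef_rot: [-90.0, 0.1, 155.3]
contact_force: [2.6, -5.2, 0.1]
gripper_width: 0.0089
```

Call:
apply_moves(deltas=[{"tx":0,"ty":0,"tz":0,"turn":0,"gripper":0.004},{"tx":0,"ty":0,"tz":0,"turn":0,"gripper":0.017},{"tx":0,"ty":0,"tz":0,"turn":0,"gripper":0.017},{"tx":0,"ty":-0.01,"tz":0,"turn":0,"gripper":0.017},{"tx":0,"ty":-0.03,"tz":0,"turn":0,"gripper":0.017}])

```text
time_s: 22.45
tcp_pos: [0.5886, 0.2986, 0.0597]
eef_rot: [-89.9, -0.1, 155.6]
contact_force: [0.8, 0.9, 1.1]
gripper_width: 0.0169
```

```bash
python3 -c "
from h import *
rel([*S['d'],.031],188.3)"
```

```text
pos [0.5886 0.2986 0.0597] yaw 155.60642383534798 j6 [43.7771 21.8478] t 22.45 w 0.016937776417987327
tx,ty,tz [0.0778 0.0291 0.1318] turn -0.5706
```

Call:
apply_moves(deltas=[{"tx":0,"ty":-0.025,"tz":0,"turn":-0.05,"gripper":0.02},{"tx":0.02,"ty":-0.032,"tz":0.03,"turn":-0.19,"gripper":0.02},{"tx":0.04,"ty":-0.032,"tz":0.07,"turn":-0.33,"gripper":0.02},{"tx":0.06,"ty":-0.032,"tz":0.11,"turn":-0.47,"gripper":0.02},{"tx":0.078,"ty":-0.032,"tz":0.132,"turn":-0.57,"gripper":0.02}])

```text
time_s: 22.95
tcp_pos: [0.4619, 0.2092, 0.093]
eef_rot: [-90.0, 0.0, -171.5]
contact_force: [-0.2, 0.0, 0.8]
gripper_width: 0.02
```

Call:
apply_moves(deltas=[{"tx":0,"ty":0,"tz":0,"turn":0,"gripper":0.018},{"tx":0,"ty":0,"tz":0,"turn":0,"gripper":0.018}])

```text
time_s: 23.15
tcp_pos: [0.4643, 0.2116, 0.0937]
eef_rot: [-90.1, 0.1, -171.7]
contact_force: [1.2, 1.0, 0.8]
gripper_width: 0.0182
```

```bash
python3 -c "
from h import *
p,d,C=shot('w16')
rel([*S['d'],.031],188.3)"
```

```text
pos [0.4648 0.2119 0.0934] yaw -171.74673175652842 j6 [46.5775 51.6625] t 23.2 w 0.017993453666962467
tx,ty,tz [0.0018 0.0624 0.0011] turn -0.0008
```

View pics/w16.png

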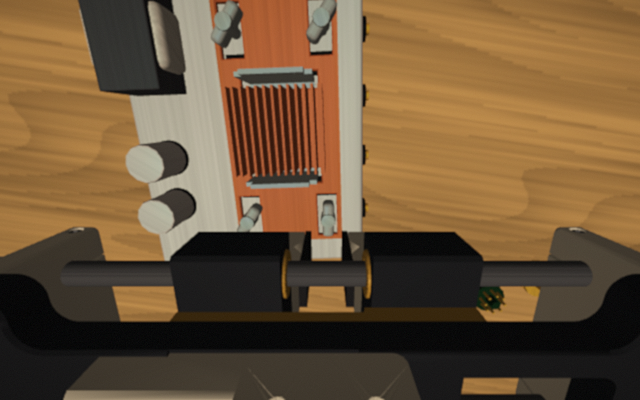

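a, b and c all lean clockwise, with b at (228,20) seeming a little less; I'll check that later. Head d (328,217) is centred.

Call:
apply_moves(deltas=[{"tx":0.001,"ty":0.02,"tz":0.001,"turn":0,"gripper":0.018},{"tx":0.001,"ty":0.04,"tz":0.001,"turn":0,"gripper":0.018},{"tx":0.001,"ty":0.055,"tz":0.001,"turn":0,"gripper":0.018},{"tx":0.001,"ty":0.061,"tz":0.001,"turn":0,"gripper":0.018},{"tx":0.001,"ty":0.061,"tz":0.001,"turn":0,"gripper":0.018}])

```text
time_s: 23.7
tcp_pos: [0.4635, 0.21, 0.0305]
eef_rot: [-89.9, -0.1, -171.8]
contact_force: [0.1, 0.1, 0.5]
gripper_width: 0.0182
```

Call:
apply_moves(deltas=[{"tx":0,"ty":0,"tz":0,"turn":0,"gripper":0.004},{"tx":0,"ty":0,"tz":0,"turn":0,"gripper":0.004},{"tx":0,"ty":0,"tz":0,"turn":0,"gripper":0.004},{"tx":0,"ty":0,"tz":0,"turn":0,"gripper":0.004}], newtons=40)

```text
time_s: 24.1
tcp_pos: [0.4637, 0.2103, 0.0318]
eef_rot: [-90.0, 0.1, -171.7]
contact_force: [1.2, -0.5, 0.7]
gripper_width: 0.0087
```

Call:
apply_moves(deltas=[{"tx":0,"ty":0.0003,"tz":0,"turn":0.12,"gripper":0.004},{"tx":0,"ty":0.0006,"tz":0,"turn":0.25,"gripper":0.004},{"tx":0,"ty":0.0009,"tz":0,"turn":0.38,"gripper":0.004},{"tx":0,"ty":0.0012,"tz":0,"turn":0.5,"gripper":0.004},{"tx":0,"ty":0.0014,"tz":0,"turn":0.57,"gripper":0.004}])

```text
time_s: 24.6
tcp_pos: [0.4637, 0.2102, 0.0304]
eef_rot: [-90.1, 0.0, 155.4]
contact_force: [1.7, -0.3, 2.6]
gripper_width: 0.0087
```

Call:
apply_moves(deltas=[{"tx":0,"ty":0,"tz":0,"turn":0,"gripper":0.004},{"tx":0,"ty":0,"tz":0,"turn":0,"gripper":0.017},{"tx":0,"ty":0,"tz":0,"turn":0,"gripper":0.017},{"tx":0,"ty":-0.01,"tz":0,"turn":0,"gripper":0.017},{"tx":0,"ty":-0.04,"tz":0,"turn":0,"gripper":0.017}])

```text
time_s: 25.1
tcp_pos: [0.4613, 0.2083, 0.0683]
eef_rot: [-89.7, -0.1, 155.6]
contact_force: [-0.6, 1.2, 0.2]
gripper_width: 0.017
```

```bash
python3 -c "
from h import *
rel([.43,.25,.19],155.6)"
```

```text
pos [0.4613 0.2083 0.0683] yaw 155.61648325531323 j6 [46.5379 19.1128] t 25.1 w 0.017033084781295442
tx,ty,tz [ 0.046  -0.1217 -0.0244] turn 0.0003
```

Time for an overall look at all four before round two.

Call:
apply_moves(deltas=[{"tx":0.01,"ty":-0.04,"tz":-0.005,"turn":0,"gripper":0.017},{"tx":0.02,"ty":-0.08,"tz":-0.01,"turn":0,"gripper":0.017},{"tx":0.035,"ty":-0.11,"tz":-0.02,"turn":0,"gripper":0.017},{"tx":0.046,"ty":-0.12,"tz":-0.024,"turn":0,"gripper":0.017},{"tx":0.046,"ty":-0.12,"tz":-0.024,"turn":0,"gripper":0.017}])

```text
time_s: 25.6
tcp_pos: [0.431, 0.2521, 0.192]
eef_rot: [-90.2, 0.0, 155.7]
contact_force: [-0.9, 0.3, 0.1]
gripper_width: 0.0166
```

```bash
python3 - <<'E'
from h import *
p,d,C=shot('w17')
im=cv2.imread('pics/w17.png')
# ortho-rectify around heads at z=.066 for angle view
o=[]
th=np.deg2rad(100.3);R=np.array([[np.cos(th),-np.sin(th)],[np.sin(th),np.cos(th)]])
for k,c in dict(b=(32,-70),c=(-32,-70),a=(32,70),d=(-32,70)).items():
    q=[(c[0]+20,c[1]-20),(c[0]-20,c[1]-20),(c[0]-20,c[1]+20),(c[0]+20,c[1]+20)]
    W=np.array([np.r_[np.array([.5265,.2547])+R@np.array(x)/1000,.066] for x in q])
    src=proj(W,C).astype(np.float32);print(k,src.mean(0))
    H=cv2.getPerspectiveTransform(src,np.float32([[0,0],[250,0],[250,250],[0,250]]));o.append(cv2.warpPerspective(im,H,(250,250),flags=cv2.INTER_CUBIC))
cv2.imwrite('pics/c17.png',np.vstack([np.hstack(o[:2]),np.hstack(o[2:])]))
rel([*S['a'],.03],155.6)
E
```

```text
b [220.6813  67.2073]
c [271.1122  26.2786]
a [302.2394 179.8647]
d [350.176  146.9779]
pos [0.4307 0.2511 0.1904] yaw 155.69524079338242 j6 [52.8533 12.8528] t 25.65 w 0.016411382465471164
tx,ty,tz [-0.0101  0.1604 -0.0291] turn 0.0017
```

View pics/c17.png

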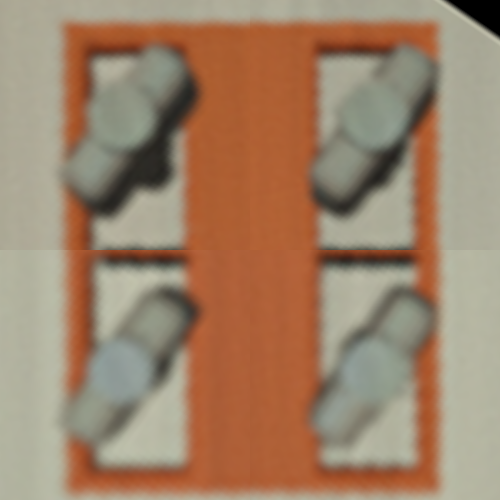

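All four bars stand at about 35° across their slots: round one is done. Round two, same order, starting with a.

Call:
apply_moves(deltas=[{"tx":-0.004,"ty":0.03,"tz":-0.015,"turn":0.002,"gripper":0.018},{"tx":-0.01,"ty":0.07,"tz":-0.029,"turn":0.002,"gripper":0.018},{"tx":-0.01,"ty":0.11,"tz":-0.029,"turn":0.002,"gripper":0.018},{"tx":-0.01,"ty":0.13,"tz":-0.029,"turn":0.002,"gripper":0.018},{"tx":-0.01,"ty":0.13,"tz":-0.029,"turn":0.002,"gripper":0.018}])

```text
time_s: 26.15
tcp_pos: [0.4499, 0.2697, 0.0553]
eef_rot: [-89.5, -0.2, 155.4]
contact_force: [-1.2, -0.1, -1.1]
gripper_width: 0.0181
```

```bash
python3 -c "
from h import *
rel([*S['a'],.03],155.6)"
```

```text
pos [0.4499 0.2697 0.0553] yaw 155.4426673783925 j6 [52.3528 13.1298] t 26.15 w 0.01811106085537516
tx,ty,tz [-0.0002  0.0253 -0.0047] turn -0.0027
```

Call:
apply_moves(deltas=[{"tx":0,"ty":0,"tz":0,"turn":0,"gripper":0.018},{"tx":0,"ty":0,"tz":0,"turn":0,"gripper":0.018}])

```text
time_s: 26.35
tcp_pos: [0.4529, 0.2733, 0.0608]
eef_rot: [-90.1, 0.0, 155.5]
contact_force: [-0.2, -0.6, 0.2]
gripper_width: 0.0182
```

```bash
python3 -c "
from h import *
rel([*S['a'],.03],155.6)"
```

```text
pos [0.4529 0.2733 0.0608] yaw 155.49869499328014 j6 [52.3841 13.0992] t 26.35 w 0.018155902861112547
tx,ty,tz [0.0011 0.0308 0.0001] turn -0.0018
```

Call:
apply_moves(deltas=[{"tx":0.001,"ty":0.015,"tz":0,"turn":-0.001,"gripper":0.018},{"tx":0.001,"ty":0.026,"tz":0,"turn":-0.001,"gripper":0.018},{"tx":0.001,"ty":0.03,"tz":0,"turn":-0.001,"gripper":0.018},{"tx":0.001,"ty":0.03,"tz":0,"turn":-0.001,"gripper":0.018}])

```text
time_s: 26.75
tcp_pos: [0.4513, 0.2732, 0.0299]
eef_rot: [-90.0, -0.0, 155.6]
contact_force: [-0.5, -0.5, 1.0]
gripper_width: 0.0179
```

Call:
apply_moves(deltas=[{"tx":0,"ty":0,"tz":0,"turn":0,"gripper":0.004},{"tx":0,"ty":0,"tz":0,"turn":0,"gripper":0.004},{"tx":0,"ty":0,"tz":0,"turn":0,"gripper":0.004},{"tx":0,"ty":0,"tz":0,"turn":0,"gripper":0.004}], newtons=40)

```text
time_s: 27.15
tcp_pos: [0.4516, 0.2736, 0.0302]
eef_rot: [-90.0, 0.0, 155.6]
contact_force: [-0.4, -0.3, 3.2]
gripper_width: 0.0088
```

Call:
apply_moves(deltas=[{"tx":0,"ty":0.0004,"tz":0,"turn":0.14,"gripper":0.004},{"tx":0,"ty":0.0007,"tz":0,"turn":0.28,"gripper":0.004},{"tx":0,"ty":0.001,"tz":0,"turn":0.42,"gripper":0.004},{"tx":0,"ty":0.0015,"tz":0,"turn":0.56,"gripper":0.004},{"tx":0,"ty":0.0015,"tz":0,"turn":0.62,"gripper":0.004}])

```text
time_s: 27.65
tcp_pos: [0.4518, 0.2739, 0.0289]
eef_rot: [-90.1, -0.0, 119.8]
contact_force: [-0.9, -0.5, 4.0]
gripper_width: 0.0083
```

```bash
python3 -c "
from h import *
s=r.get_state();print(s['eef_rot'],s['moment'],s['contact_force'])"
```

```text
[-90.0775  -0.0104 119.7695] [-0.1086  0.3484  0.419 ] [-0.8936 -0.4922  4.0136]
```

The tool is at 119.8° (screw ≈ 1.2 rad) and the moment has risen to 0.42 N m, so a is against its stop. Releasing, then on to c.

Call:
apply_moves(deltas=[{"tx":0,"ty":0,"tz":0,"turn":0,"gripper":0.016},{"tx":0,"ty":0,"tz":0,"turn":0,"gripper":0.016},{"tx":0,"ty":0,"tz":0,"turn":0,"gripper":0.016},{"tx":0,"ty":-0.02,"tz":0,"turn":0,"gripper":0.016},{"tx":0,"ty":-0.06,"tz":0,"turn":0,"gripper":0.016}])

```text
time_s: 28.15
tcp_pos: [0.4494, 0.2714, 0.0859]
eef_rot: [-89.6, 0.1, 120.0]
contact_force: [0.4, 0.5, -1.0]
gripper_width: 0.0158
```

```bash
python3 -c "
from h import *
rel([*S['c'],.09],155.6)"
```

```text
pos [0.4494 0.2714 0.0859] yaw 120.04951662321909 j6 [ 52.5155 -22.4234] t 28.15 w 0.015770689953528427
tx,ty,tz [-0.1069 -0.0047 -0.1134] turn -0.6205
```

Call:
apply_moves(deltas=[{"tx":-0.02,"ty":-0.004,"tz":-0.02,"turn":-0.1,"gripper":0.018},{"tx":-0.045,"ty":-0.004,"tz":-0.045,"turn":-0.24,"gripper":0.018},{"tx":-0.07,"ty":-0.004,"tz":-0.075,"turn":-0.38,"gripper":0.018},{"tx":-0.095,"ty":-0.004,"tz":-0.1,"turn":-0.52,"gripper":0.018},{"tx":-0.106,"ty":-0.004,"tz":-0.112,"turn":-0.62,"gripper":0.018}])

```text
time_s: 28.65
tcp_pos: [0.6035, 0.2366, 0.0913]
eef_rot: [-90.0, -0.0, 155.8]
contact_force: [-1.0, -0.4, -0.9]
gripper_width: 0.0176
```

Call:
apply_moves(deltas=[{"tx":0,"ty":0,"tz":0,"turn":0,"gripper":0.018},{"tx":0,"ty":0,"tz":0,"turn":0,"gripper":0.018}])

```text
time_s: 28.85
tcp_pos: [0.6007, 0.2371, 0.0913]
eef_rot: [-89.9, -0.1, 155.4]
contact_force: [-0.7, -0.3, 0.5]
gripper_width: 0.018
```

```bash
python3 -c "
from h import *
shot('w18')
rel([*S['c'],.03],155.6)"
```

```text
pos [0.6004 0.2374 0.0917] yaw 155.4463690828762 j6 [38.8436 26.6172] t 28.9 w 0.018208965225094107
tx,ty,tz [-0.0014  0.0617  0.0012] turn -0.0027
```

View pics/w18.png

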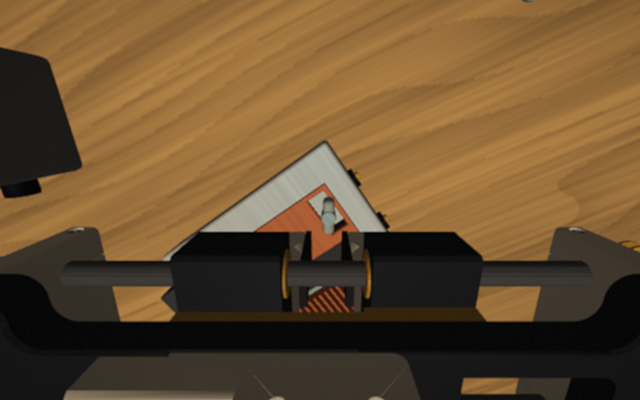

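Head c (328,214) is aligned with the fingers.

Call:
apply_moves(deltas=[{"tx":-0.001,"ty":0.02,"tz":0.001,"turn":-0.002,"gripper":0.018},{"tx":-0.001,"ty":0.04,"tz":0.001,"turn":-0.002,"gripper":0.018},{"tx":-0.001,"ty":0.056,"tz":0.001,"turn":-0.002,"gripper":0.018},{"tx":-0.001,"ty":0.061,"tz":0.001,"turn":-0.002,"gripper":0.018},{"tx":-0.001,"ty":0.061,"tz":0.001,"turn":-0.002,"gripper":0.018}])

```text
time_s: 29.4
tcp_pos: [0.6007, 0.2364, 0.031]
eef_rot: [-89.9, -0.0, 155.7]
contact_force: [-0.5, 0.7, 1.0]
gripper_width: 0.0183
```

Call:
apply_moves(deltas=[{"tx":0,"ty":0,"tz":0,"turn":0,"gripper":0.004},{"tx":0,"ty":0,"tz":0,"turn":0,"gripper":0.004},{"tx":0,"ty":0,"tz":0,"turn":0,"gripper":0.004},{"tx":0,"ty":0,"tz":0,"turn":0,"gripper":0.004}], newtons=40)

```text
time_s: 29.8
tcp_pos: [0.6013, 0.2352, 0.0323]
eef_rot: [-89.9, -0.0, 155.6]
contact_force: [-2.5, -3.9, 4.1]
gripper_width: 0.0085
```

Call:
apply_moves(deltas=[{"tx":0,"ty":0.0004,"tz":0,"turn":0.14,"gripper":0.004},{"tx":0,"ty":0.0007,"tz":0,"turn":0.28,"gripper":0.004},{"tx":0,"ty":0.001,"tz":0,"turn":0.42,"gripper":0.004},{"tx":0,"ty":0.0015,"tz":0,"turn":0.56,"gripper":0.004},{"tx":0,"ty":0.0015,"tz":0,"turn":0.62,"gripper":0.004}])

```text
time_s: 30.3
tcp_pos: [0.6013, 0.2352, 0.031]
eef_rot: [-89.9, 0.0, 119.8]
contact_force: [-3.5, -4.5, 4.5]
gripper_width: 0.0084
```

```bash
python3 -c "
from h import *
s=r.get_state();print(s['eef_rot'],s['moment'],s['contact_force'])"
```

```text
[-89.9399   0.0404 119.8382] [-1.7229  1.3004  0.3753] [-3.5461 -4.5108  4.4795]
```

Call:
apply_moves(deltas=[{"tx":0,"ty":0,"tz":0,"turn":0,"gripper":0.016},{"tx":0,"ty":0,"tz":0,"turn":0,"gripper":0.016},{"tx":0,"ty":0,"tz":0,"turn":0,"gripper":0.016},{"tx":0,"ty":-0.02,"tz":0,"turn":0,"gripper":0.016},{"tx":0,"ty":-0.06,"tz":0,"turn":0,"gripper":0.016}])

```text
time_s: 30.8
tcp_pos: [0.5999, 0.2353, 0.0872]
eef_rot: [-89.6, 0.0, 120.2]
contact_force: [0.3, 0.2, 0.0]
gripper_width: 0.0162
```

```bash
python3 -c "
from h import *
rel([*S['b'],.09],155.6)"
```

```text
pos [0.5999 0.2353 0.0872] yaw 120.15213074504285 j6 [38.7054 -8.5201] t 30.8 w 0.01620288442968786
tx,ty,tz [ 0.0599 -0.003  -0.023 ] turn -0.6187
```

c is home (moment 0.38 N m at 119.8°). Next is b.

Call:
apply_moves(deltas=[{"tx":0.015,"ty":-0.005,"tz":-0.006,"turn":-0.13,"gripper":0.016},{"tx":0.03,"ty":-0.005,"tz":-0.012,"turn":-0.27,"gripper":0.016},{"tx":0.045,"ty":-0.005,"tz":-0.018,"turn":-0.41,"gripper":0.016},{"tx":0.06,"ty":-0.005,"tz":-0.023,"turn":-0.55,"gripper":0.017},{"tx":0.06,"ty":-0.005,"tz":-0.023,"turn":-0.62,"gripper":0.017}])

```text
time_s: 31.3
tcp_pos: [0.5915, 0.3019, 0.0949]
eef_rot: [-90.1, 0.0, 156.1]
contact_force: [0.2, -0.5, 0.5]
gripper_width: 0.0169
```

Call:
apply_moves(deltas=[{"tx":0,"ty":0,"tz":0,"turn":0,"gripper":0.017},{"tx":0,"ty":0,"tz":0,"turn":0,"gripper":0.017}])

```text
time_s: 31.5
tcp_pos: [0.5916, 0.2998, 0.0948]
eef_rot: [-90.0, -0.0, 155.6]
contact_force: [-0.4, 0.7, 0.0]
gripper_width: 0.017
```

```bash
python3 -c "
from h import *
shot('w19')
rel([*S['b'],.03],155.6)"
```

```text
pos [0.5916 0.2997 0.0948] yaw 155.5479625220974 j6 [43.671  21.8787] t 31.55 w 0.0169561283878987
tx,ty,tz [0.0014 0.0648 0.0017] turn -0.0009
```

View pics/w19.png

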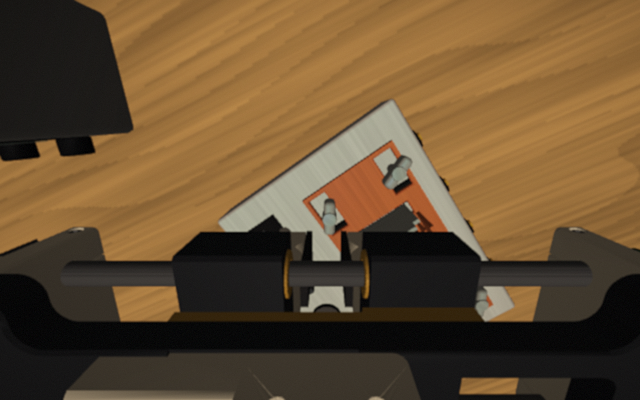

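b (328,215) is aligned, and c at (398,172) sits well across its slot.

Call:
apply_moves(deltas=[{"tx":0.001,"ty":0.02,"tz":0.0015,"turn":0,"gripper":0.017},{"tx":0.001,"ty":0.04,"tz":0.0015,"turn":0,"gripper":0.017},{"tx":0.001,"ty":0.058,"tz":0.0015,"turn":0,"gripper":0.017},{"tx":0.001,"ty":0.064,"tz":0.0015,"turn":0,"gripper":0.017},{"tx":0.001,"ty":0.064,"tz":0.0015,"turn":0,"gripper":0.017}])

```text
time_s: 32.05
tcp_pos: [0.5898, 0.2982, 0.0302]
eef_rot: [-89.9, -0.0, 155.6]
contact_force: [-0.1, 0.3, -0.2]
gripper_width: 0.0169
```

Call:
apply_moves(deltas=[{"tx":0,"ty":0,"tz":0,"turn":0,"gripper":0.004},{"tx":0,"ty":0,"tz":0,"turn":0,"gripper":0.004},{"tx":0,"ty":0,"tz":0,"turn":0,"gripper":0.004},{"tx":0,"ty":0,"tz":0,"turn":0,"gripper":0.004}], newtons=40)

```text
time_s: 32.45
tcp_pos: [0.5902, 0.2981, 0.0316]
eef_rot: [-90.0, 0.0, 155.6]
contact_force: [-0.7, -5.0, 4.9]
gripper_width: 0.0088
```

Call:
apply_moves(deltas=[{"tx":0,"ty":0.0004,"tz":0,"turn":0.14,"gripper":0.004},{"tx":0,"ty":0.0007,"tz":0,"turn":0.28,"gripper":0.004},{"tx":0,"ty":0.001,"tz":0,"turn":0.42,"gripper":0.004},{"tx":0,"ty":0.0015,"tz":0,"turn":0.56,"gripper":0.004},{"tx":0,"ty":0.0015,"tz":0,"turn":0.62,"gripper":0.004}])

```text
time_s: 32.95
tcp_pos: [0.5901, 0.298, 0.0302]
eef_rot: [-90.0, 0.0, 119.9]
contact_force: [-1.4, -5.0, 5.8]
gripper_width: 0.0087
```

```bash
python3 -c "
from h import *
s=r.get_state();print(s['eef_rot'],s['moment'],s['contact_force'])"
```

```text
[-89.9841   0.0445 119.8537] [-2.1908  0.6733  0.3827] [-1.3787 -4.9996  5.779 ]
```

Call:
apply_moves(deltas=[{"tx":0,"ty":0,"tz":0,"turn":0,"gripper":0.015},{"tx":0,"ty":0,"tz":0,"turn":0,"gripper":0.015},{"tx":0,"ty":0,"tz":0,"turn":0,"gripper":0.015},{"tx":0,"ty":-0.02,"tz":0,"turn":0,"gripper":0.015},{"tx":0,"ty":-0.06,"tz":0,"turn":0,"gripper":0.015}])

```text
time_s: 33.45
tcp_pos: [0.5881, 0.2978, 0.0864]
eef_rot: [-89.6, 0.0, 120.2]
contact_force: [0.3, 1.7, 1.0]
gripper_width: 0.0148
```

```bash
python3 -c "
from h import *
rel([*S['d'],.09],155.6)"
```

```text
pos [0.5881 0.2978 0.0864] yaw 120.15488035184862 j6 [ 43.7347 -13.5412] t 33.45 w 0.014829034472026287
tx,ty,tz [-0.0126 -0.0026  0.1517] turn -0.6186
```

b is home. Last is d.

Call:
apply_moves(deltas=[{"tx":-0.002,"ty":-0.006,"tz":0.02,"turn":-0.1,"gripper":0.017},{"tx":-0.005,"ty":-0.006,"tz":0.06,"turn":-0.24,"gripper":0.017},{"tx":-0.008,"ty":-0.006,"tz":0.1,"turn":-0.38,"gripper":0.017},{"tx":-0.012,"ty":-0.006,"tz":0.135,"turn":-0.52,"gripper":0.017},{"tx":-0.0125,"ty":-0.006,"tz":0.152,"turn":-0.62,"gripper":0.017}])

```text
time_s: 33.95
tcp_pos: [0.4626, 0.2102, 0.0954]
eef_rot: [-90.0, -0.0, 156.0]
contact_force: [2.1, 0.8, 0.2]
gripper_width: 0.0171
```

Call:
apply_moves(deltas=[{"tx":0,"ty":0,"tz":0,"turn":0,"gripper":0.017},{"tx":0,"ty":0,"tz":0,"turn":0,"gripper":0.017}])

```text
time_s: 34.15
tcp_pos: [0.4653, 0.2124, 0.0959]
eef_rot: [-90.1, 0.0, 155.6]
contact_force: [0.4, -0.5, 0.4]
gripper_width: 0.0165
```

```bash
python3 -c "
from h import *
shot('w20')
rel([*S['d'],.03],155.6)"
```

```text
pos [0.4656 0.2125 0.0957] yaw 155.61233994617635 j6 [46.5453 19.0613] t 34.2 w 0.017116464886413607
tx,ty,tz [0.0014 0.0657 0.0027] turn 0.0002
```

View pics/w20.png

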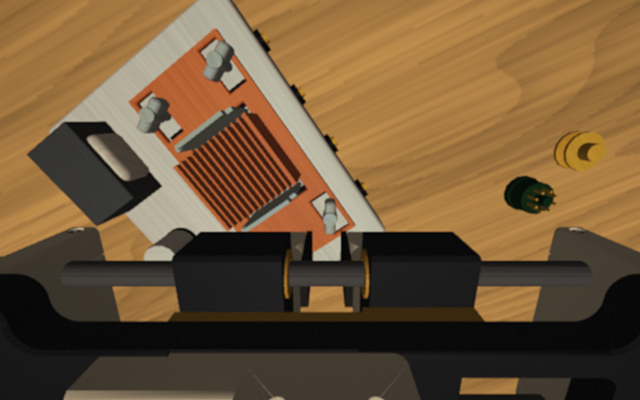

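d (330,217) is aligned; b and c stand well across their slots, and the pulley and tube base are undisturbed.

Call:
apply_moves(deltas=[{"tx":0.001,"ty":0.02,"tz":0.002,"turn":0,"gripper":0.017},{"tx":0.001,"ty":0.04,"tz":0.002,"turn":0,"gripper":0.017},{"tx":0.001,"ty":0.058,"tz":0.002,"turn":0,"gripper":0.017},{"tx":0.001,"ty":0.065,"tz":0.002,"turn":0,"gripper":0.017},{"tx":0.001,"ty":0.065,"tz":0.002,"turn":0,"gripper":0.017}])

```text
time_s: 34.7
tcp_pos: [0.4633, 0.2103, 0.0295]
eef_rot: [-89.9, -0.0, 155.6]
contact_force: [0.9, 0.5, 0.7]
gripper_width: 0.0169
```

Call:
apply_moves(deltas=[{"tx":0,"ty":0,"tz":0,"turn":0,"gripper":0.004},{"tx":0,"ty":0,"tz":0,"turn":0,"gripper":0.004},{"tx":0,"ty":0,"tz":0,"turn":0,"gripper":0.004},{"tx":0,"ty":0,"tz":0,"turn":0,"gripper":0.004}], newtons=40)

```text
time_s: 35.1
tcp_pos: [0.4635, 0.2103, 0.0307]
eef_rot: [-90.0, 0.0, 155.7]
contact_force: [1.8, -2.1, -0.4]
gripper_width: 0.0086
```

Call:
apply_moves(deltas=[{"tx":0,"ty":0.0004,"tz":0,"turn":0.14,"gripper":0.004},{"tx":0,"ty":0.0007,"tz":0,"turn":0.28,"gripper":0.004},{"tx":0,"ty":0.001,"tz":0,"turn":0.42,"gripper":0.004},{"tx":0,"ty":0.0015,"tz":0,"turn":0.56,"gripper":0.004},{"tx":0,"ty":0.0015,"tz":0,"turn":0.62,"gripper":0.004}])

```text
time_s: 35.6
tcp_pos: [0.4635, 0.2103, 0.0293]
eef_rot: [-90.0, 0.0, 119.9]
contact_force: [0.2, -2.0, 0.5]
gripper_width: 0.0086
```

```bash
python3 -c "
from h import *
s=r.get_state();print(s['eef_rot'],s['moment'],s['contact_force'])"
```

```text
[-90.0451   0.0089 119.8648] [-0.8008 -0.2982  0.3967] [ 0.2097 -1.9875  0.4905]
```

Call:
apply_moves(deltas=[{"tx":0,"ty":0,"tz":0,"turn":0,"gripper":0.015},{"tx":0,"ty":0,"tz":0,"turn":0,"gripper":0.015},{"tx":0,"ty":0,"tz":0,"turn":0,"gripper":0.015},{"tx":0,"ty":-0.02,"tz":0,"turn":0,"gripper":0.015},{"tx":0,"ty":-0.06,"tz":0,"turn":0,"gripper":0.015}])

```text
time_s: 36.1
tcp_pos: [0.4613, 0.2088, 0.0868]
eef_rot: [-89.6, 0.1, 120.2]
contact_force: [1.3, 0.9, -0.4]
gripper_width: 0.0148
```

```bash
python3 -c "
from h import *
rel([.43,.25,.19],155.6)"
```

```text
pos [0.4613 0.2088 0.0868] yaw 120.17381203818196 j6 [ 46.5784 -16.3672] t 36.1 w 0.01484464786618493
tx,ty,tz [ 0.0512 -0.1032  0.007 ] turn -0.6183
```

Now a final check from above.

Call:
apply_moves(deltas=[{"tx":0.01,"ty":-0.03,"tz":0,"turn":-0.1,"gripper":0.015},{"tx":0.02,"ty":-0.06,"tz":0,"turn":-0.24,"gripper":0.015},{"tx":0.04,"ty":-0.09,"tz":0.007,"turn":-0.38,"gripper":0.015},{"tx":0.05,"ty":-0.103,"tz":0.007,"turn":-0.52,"gripper":0.015},{"tx":0.05,"ty":-0.103,"tz":0.007,"turn":-0.62,"gripper":0.015}])

```text
time_s: 36.6
tcp_pos: [0.4324, 0.252, 0.1945]
eef_rot: [-90.3, 0.1, 156.1]
contact_force: [0.3, -0.2, -0.5]
gripper_width: 0.0149
```

Call:
apply_moves(deltas=[{"tx":0,"ty":0,"tz":0,"turn":0,"gripper":0.015},{"tx":0,"ty":0,"tz":0,"turn":0,"gripper":0.015},{"tx":0,"ty":0,"tz":0,"turn":0,"gripper":0.015}])

```text
time_s: 36.9
tcp_pos: [0.4318, 0.2496, 0.1912]
eef_rot: [-89.9, -0.0, 155.5]
contact_force: [0.7, -0.6, -1.3]
gripper_width: 0.0152
```

```bash
python3 - <<'E'
from h import *
p,d,C=shot('w21');im=cv2.imread('pics/w21.png')
o=[]
th=np.deg2rad(100.3);R=np.array([[np.cos(th),-np.sin(th)],[np.sin(th),np.cos(th)]])
for k,c in dict(b=(32,-70),c=(-32,-70),a=(32,70),d=(-32,70)).items():
    q=[(c[0]+20,c[1]-20),(c[0]-20,c[1]-20),(c[0]-20,c[1]+20),(c[0]+20,c[1]+20)]
    W=np.array([np.r_[np.array([.5265,.2547])+R@np.array(x)/1000,.065] for x in q])
    H=cv2.getPerspectiveTransform(proj(W,C).astype(np.float32),np.float32([[0,0],[250,0],[250,250],[0,250]]));o.append(cv2.warpPerspective(im,H,(250,250),flags=cv2.INTER_CUBIC))
cv2.imwrite('pics/c21.png',np.vstack([np.hstack(o[:2]),np.hstack(o[2:])]))
hsv=cv2.cvtColor(im,cv2.COLOR_BGR2HSV);m=cv2.inRange(hsv,(0,150,60),(14,255,255));m[230:]=0
K,Rr,e=C;v,u=np.nonzero(m);z=d[v,u]
Q=e+(np.c_[(u-K[0,2])/K[0,0]*z,-(v-K[1,2])/K[1,1]*z,-z])@Rr.T
q=(Q[:,:2]-[.5265,.2547])@R*1000;s=(abs(q[:,0])<45)&(abs(q[:,1])<95)&(Q[:,2]>.042)&(Q[:,2]<.056);Q=Q[s];q=q[s]
A=np.c_[Q[:,:2]-Q[:,:2].mean(0),np.ones(len(Q))];print('plane',np.linalg.lstsq(A,Q[:,2],rcond=None)[0],len(Q))
cs,_=cv2.findContours(m,cv2.RETR_EXTERNAL,cv2.CHAIN_APPROX_NONE);oo=max(cs,key=cv2.contourArea)
print(cv2.minAreaRect(((ray(oo[:,0],C,.0493)[:,:2]-[.5265,.2547])@R*1000).astype(np.float32)))
t,_=capture('top');cv2.imwrite('pics/top2.png',t[:,:,::-1])
print(r.get_state()['contact_force'],r.get_state()['time_s'])
E
```

```text
plane [ 0.0013 -0.0009  0.0503] 6672
((1.031341552734375, -0.5238800048828125), (86.38502502441406, 182.79380798339844), 0.135292649269104)
[ 0.2014 -0.3439 -0.115 ] 37.0
```

View pics/c21.png

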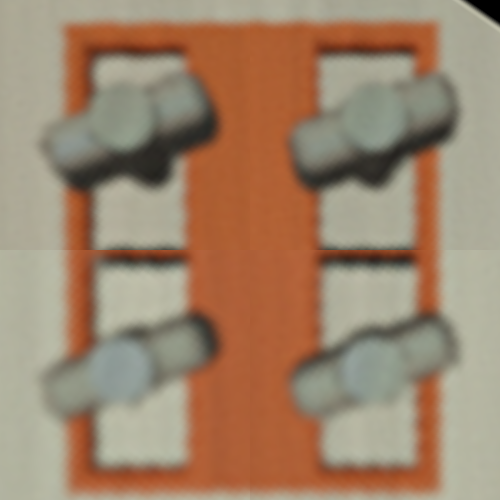

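View pics/top2.png

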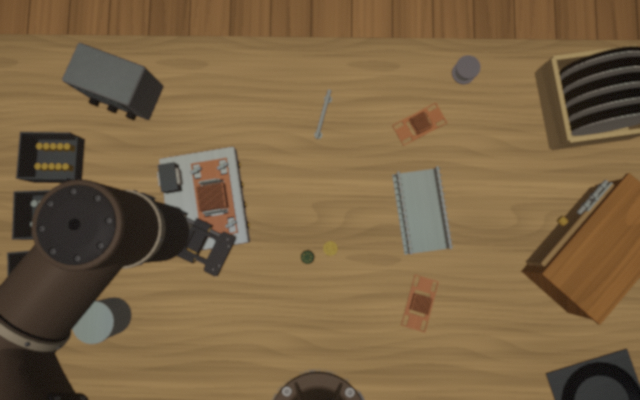

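All four bars are at about 70° across their slots, and the plate is level to under 0.002 rad and 1.1 mm lower than before tightening. The bystanders are unmoved and the arm is clear, so I'm handing in.

```bash
python3 -c "
from plant import r
print(r.close_job())"
```

```text
the job is handed in; nothing more can be done
None
```

I moved the copper heat sink from the magazine to the chassis, released it, and tightened all four wing screws in star order. I handed the job in at about 37 s. The hand-in gives no verdict, so the results below are from my own last checks.

**What I did:**
- I gripped the sink by its ±y fin faces, set it down on the bench, and regripped it by the ±x faces to seat it.
- I turned the screws a, c, b, d to about 0.6 rad each, then a, c, b, d again to their stops.

**Last checks:**
- **Screws:** all four bars show at about 70°. Each turn ended against a stop, with the tool at 119.8–119.9° and a moment of about 0.4 N m.
- **Sink position:** it is about 1 mm and 0.1° from the fitted place, and level to under 0.002 rad.
- **Pressed onto the pads:** depth shows the plate 1.1 mm lower than when it was first laid on. With the stated 0.4 mm of sag from its own weight, that is about 1.5 mm into the pads.
- **Bystanders:** the handle, pulley and tube base show unmoved in the final top view, and the robot was clear of everything.

**What disagreed:**
- **Fingertips:** both cameras put them about 26 mm behind the reported TCP, not 17 mm ahead as the text says. Because of this my first grasp closed on air above the fins, without moving anything. I used the measured offset after that.
- **Plate height:** the absolute reading from depth is about 1 mm higher than nominal, which is within the calibration error. I relied on the drop between before and after instead.

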